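# Free a clamped filter slide and hold it up to the inspection camera

### The job

Turn the orange clamp knob on the jig about a quarter turn counterclockwise, seen from above, so that its arm swings off the filter slide; leave it open, then take the slide out by its black tab and hold it up to the inspection camera. Hold it tab uppermost, tipped so that its face is square to the downward-looking lens (either face will do), with the green window on the lens axis 170 mm in front of the glass. Finish still holding it there in the air, at rest; do not touch the camera or its stand with anything and leave the other things on the table where they are.

Things in the scene. Friction and masses are not known exactly. Their poses are not given: they have to be found in the camera images.
- clamp_jig: Fixed aluminium jig on the table, base 70 mm (x) by 132 mm (y from -84 to +48), 10 mm high; origin at table level below the middle of its slot. Two grey rails, 80 mm long, tops at z = 26 mm, form the slot along the jig's y axis, 9.4 mm wide, floor at z = 10 mm. A steel post at x = 0, y = -62 mm carries the clamp.
- clamp_knob (a joint): Turning angle in rad of the clamp about the upright post, growing counterclockwise seen from above; 0: the clamp arm points along the jig's +y, over the slide's shoulder, and locks it; 1.5: end stop, arm swung away to the jig's -x side. It starts between 0 and 0.2. Stiff turn, about 0.07 N m; it stays where it is left.
- clamp_bar (a point): Middle of the orange bar knob, on the clamp's axis, 106 mm above the table. The bar is 12 mm thick (x of this point), 38 mm long (y, the way the arm points) and 27 mm high (from 91.5 to 118.5 mm); axes turn with the clamp. Below it a black hub of 26 mm diameter and, 59 to 67 mm above the table, the steel clamp arm, 14 mm wide, reaching 44 mm from the axis.
- filter_slide: Loose 60 g filter slide standing in the slot, on its floor, axes parallel to the jig's. Origin: middle of its lower edge; x square to its faces, y along its length, z up. Aluminium plate 8 mm thick, 70 mm long, 48 mm high, a round green window on both faces; on top in the middle a black tab, 8 mm thick, 26 mm long (y), up to z = 72 mm. Closed, the clamp arm lies 1.5 mm above its -y shoulder.
- window (a point): Centre of the slide's round green window (25 mm diameter), 29 mm above the lower edge in the slide's z; axes as the slide's.
- camera_stand: Fixed stand of the inspection camera: dark base plate 80 by 90 by 12 mm with a steel post, 328 mm high, 30 mm behind the origin; origin on the table. The camera looks to the stand's +x side, 20 degrees downward.
- camera_head: White 40 mm camera cube with a black lens of 32 mm diameter, fixed on the stand. Origin at the centre of the lens's front glass, 280 mm above the table; x points out of the lens along the optical axis (20 degrees below level), y is level, z is 20 degrees off vertical, upward.
- view_point (a point): Where the window's centre belongs: on the optical axis 170 mm in front of the lens glass, 222 mm above the table; axes as camera_head.
- petri_dish: Bystander: flat clear round dish with lid, 61 mm across, 14 mm high; origin at the centre of its underside.
- filter_box: Bystander: small light-blue carton, 42 x 50 x 20 mm; origin at the centre of its underside.

How it is judged:
On the way, in this order (a step that is already met when the one before it is completed fails the run):
1. the clamp is turned open (at least 1.0 rad) while the slide still stands in the jig (value of joint clamp_knob above 1 rad and z of filter_slide in the frame of clamp_jig below 0.02 m), for 0.2 s.
2. the slide is gripped and lifted clear of the jig (z of filter_slide in the frame of clamp_jig above 0.05 m and contact force between the fingers and filter_slide above 0.5 N), for 0.2 s.
At the end, for the whole second after the job is handed in: The slide is held at rest (under 20 mm/s) by the gripper alone: window within 15 mm of the point 170 mm before the lens, faces within 10 degrees of square to the optical axis, tab up (within 34 degrees of vertical); the clamp is left open (over 0.9 rad) (distance between window and view_point below 0.015 m and angle between the x axis of filter_slide and the x axis of camera_head, either way round below 0.175 rad and angle between filter_slide's own z axis and vertical below 0.6 rad and contact force between the fingers and filter_slide above 0.5 N and contact force between filter_slide and camera_stand below 0.1 N and contact force between filter_slide and clamp_jig below 0.1 N and linear speed of filter_slide below 0.02 m/s and angular speed of filter_slide below 0.15 rad/s and value of joint clamp_knob above 0.9 rad); the arm keeps its last pose, push and grip.
It fails at once if the camera or its stand is touched by the robot or the slide (contact force between any of the arm, the fingers, filter_slide and camera_stand above 1 N).
It fails at once if a bystander is shifted by more than 25 mm (distance of any of petri_dish, filter_box from where it was at the start of the episode above 0.025 m).
It also fails if it takes over 50 s, if anything falls off the work surface, if the arm or the gripper's body presses on something with over 40 N, if the wrist force passes 120 N, or if a joint passes its speed limit or range.

### The arm

A 6-joint arm with a two-finger parallel gripper is mounted at the origin on a cart in front of the work surface, level with it; the furniture and walls round the work are solid. World frame = base frame: x ahead of the robot, y to its left, z up, the work surface at z = 0. Lengths are in m, angles in rad, forces in N, time in s.
With the tool pointing down it reaches from about 0.35 to 0.975 m from the base axis. Payload 4.9 kg.
Tool frame: the origin (TCP) lies on the front face of the gripper's body, between the roots of the fingers; the fingertips stand 73 mm ahead of it and the grasp point (between the pads) lies 54 mm ahead of it (tip_extent is the distance from the TCP to the fingertips, in m); y points along the fingers, x is the direction in which the jaws open and shut, and the axes are right-handed (so a half turn about y gives the same grasp; the last joint's range is limited). The gripper opens to 85 mm and grips with 20 to 120 N. Pads are 22 mm wide; open, the fingers measure 114 mm over their backs; the gripper's body (76 mm by 85 mm) begins 54 mm behind the grasp point. The pads swing forward as they close: fully open they stand 13 mm farther back than shut.
Start: joints at [1.036, 0.053, 1.613, -0, 1.476, -0.119], TCP at [0.252, 0.572, 0.304] pointing down, gripper open.
Joint ranges: [-3.01, 3.01], [-1.01, 2.22], [0.06, 2.58], [-1.02, 4.17], [0.09, 2.62], [-3.14, 3.14]. Speed limits (rad/s): [2.57, 2.57, 3.14, 3.14, 3.14, 3.14].

### API

Orientations are given as a unit quaternion [w, x, y, z].
In Python, from plant import state, grab_frame, camera_info, job_done, tip_extent gives the robot as it stands.
- The arm moves only by the tool carry_out, never from a script. Its argument "rows" is a list that holds one entry, the list of rows, each a list of 7 numbers: the turn, a rotation vector about the world's x, y, z as a fraction of full scale, then the shift along the world's x, y, z as a fraction of full scale, then the finger opening in mm, from 0 to 85.4. A call has 1 to 5 rows; each row shifts and turns the commanded pose from where the row before left it; what a row does not reach is not made up. Full scale, the value 1, is 40 mm for a shift and 4 degrees for a turn. A row lasts 1/10 s, in which the tool goes at most 50 mm and 8.59 degrees, less where a joint would pass 70% of its speed; a pose out of reach is approached as far as the arm can. A call with a number of a shift or a turn outside -1 to 1 is refused whole. A call with a gripper value outside its range is refused whole. The fingers move at their own pace and stop on an object; the grip force is fixed at half the most. Time passes only in rows, so rows that do not move let the fingers close. It gives the time, the measured TCP pose, the force and the opening at its end, in the units of the state.
- state(): the state, without advancing time (a new reading comes with each control period).
- grab_frame(name): name is "scene" or "top" or "wrist"; returns the picture (480x640x3 uint8, blue, green, red); there is no depth.
- camera_info(name): a dict with "intrinsics" (3x3 intrinsics, pixels), "k1" (the pictures are not rectified: a ray, as slopes to the right and down, at radius r is drawn at 1 + k1 r^2 times it, then the intrinsics apply), "xyz" and "rotation" of the camera in the world; the wrist camera has in their place "tool_from_camera" (4x4, takes a point from camera to tool coordinates, whose origin is the TCP and whose axes are the tool frame's). Camera axes: x right, y down, z forward; pixel columns grow to the right and rows downward; lengths in m; the calibration is good to about 2 mm. A picture is of the moment at which its call begins: read the wrist's pose just before it. camera_info takes no time and is no camera call.
- job_done(): hands the job in, once; it reports no verdict.
The state is a dict: "time": time; "joint_pos": joint angles; "joint_vel": joint speeds; "joint_efforts": joint torques, N m; "tool_pos": TCP position; "tool_rot": TCP orientation; "contact_force": force on the tool from outside, world axes, zero at the start; "ft_torque": the same for the moment, N m; "gripper_width": opening from 0.0 (shut) to 1.0 (fully open).
Only numpy, scipy, OpenCV 4.12 (cv2) and the standard library are available. Lean on these libraries where they do the work, as an engineer would, in place of code of your own. Each camera call takes 0.05 s, during which the arm holds its last target.

## Working session

There is one attempt and no reset: what is moved stays moved. The work goes in short steps, Python scripts to look and compute and a tool call to move; the robot and the scene stay as the last step left them, time stands still between calls to the robot, and variables do not carry over. Pictures are saved under pics/ and viewed, and the job is handed in when it is done.

Besides the shell and the picture viewer there is one more tool, called after "Call:" in YAML: its name, and indented under it one key for each argument. carry_out: Moves the arm, as the interface text tells. Shift numbers are shares of 40 mm and turn numbers shares of 4 degrees, none past 1 either way. Its arguments: {"type":"object","properties":{"rows":{"type":"array"}},"required":["rows"]}

```bash
ls; mkdir -p pics
python3 - <<'E'
from plant import *
import cv2
s=state();print(s)
for n in("scene","top","wrist"):
    print(n,camera_info(n)); cv2.imwrite(f"pics/a_{n}.png",grab_frame(n))
print(tip_extent)
E
```

```text
pics
{'time': 0.0, 'joint_pos': array([ 1.03601031e+00,  5.33386559e-02,  1.61433358e+00, -1.05576554e-05,
        1.47600045e+00, -1.19011640e-01]), 'joint_vel': array([ 2.13296671e-04,  8.03839243e-04, -1.29857909e-03, -1.82044894e-03,
        6.83080480e-05, -6.55424721e-04]), 'joint_efforts': array([ 3.43433094e-04, -3.93696856e+01, -3.70169234e+01, -1.10254182e-04,
        7.11262415e-03,  2.57947102e-05]), 'tool_pos': array([0.2521931 , 0.57132381, 0.30265051]), 'tool_rot': array([-0.59210176,  0.59275941,  0.38538035, -0.38669596]), 'contact_force': array([0.59301175, 0.30313516, 0.07562325]), 'ft_torque': array([ 0.01017868, -0.00829516,  0.0382752 ]), 'gripper_width': 0.9990839840942736}
scene {'intrinsics': array([[438.13163578,   0.        , 325.04402791],
       [  0.        , 438.13163578, 241.16920097],
       [  0.        ,   0.        ,   1.        ]]), 'k1': -0.07344151997885229, 'xyz': array([0.03228476, 0.03515025, 0.83766208]), 'rotation': array([ 0.11800939, -0.3067223 ,  0.88841725, -0.32048402])}
top {'intrinsics': array([[483.13244501,   0.        , 313.60499975],
       [  0.        , 483.13244501, 233.77079179],
       [  0.        ,   0.        ,   1.        ]]), 'k1': -0.01864129038423031, 'xyz': array([ 0.30296501, -0.38447753,  1.02769386]), 'rotation': array([ 0.03126409, -0.70126536,  0.71164788, -0.02840324])}
wrist {'intrinsics': array([[397.97431362,   0.        , 325.37713726],
       [  0.        , 397.97431362, 239.99747975],
       [  0.        ,   0.        ,   1.        ]]), 'k1': -0.06359080998450117, 'tool_from_camera': array([[ 9.99999118e-01,  1.32646026e-03,  6.69543824e-05,
        -7.15768203e-04],
       [ 3.35488890e-04, -3.01054443e-01,  9.53606895e-01,
        -6.97438606e-02],
       [ 1.28507856e-03, -9.53606031e-01, -3.01054623e-01,
         7.58639320e-02],
       [ 0.00000000e+00,  0.00000000e+00,  0.00000000e+00,
         1.00000000e+00]])}
0.0726
```

View pics/a_scene.png

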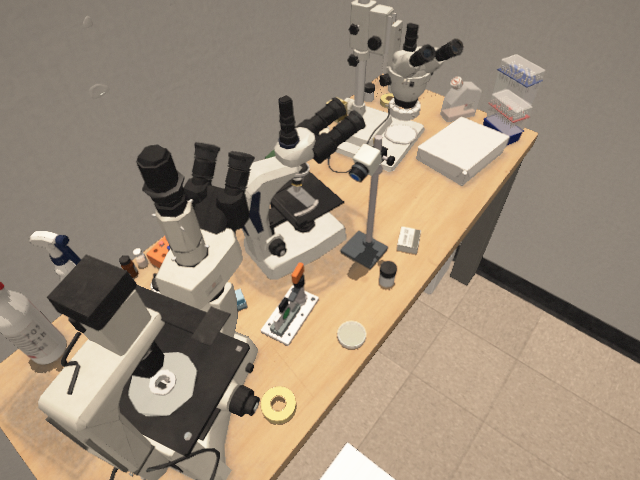

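View pics/a_top.png

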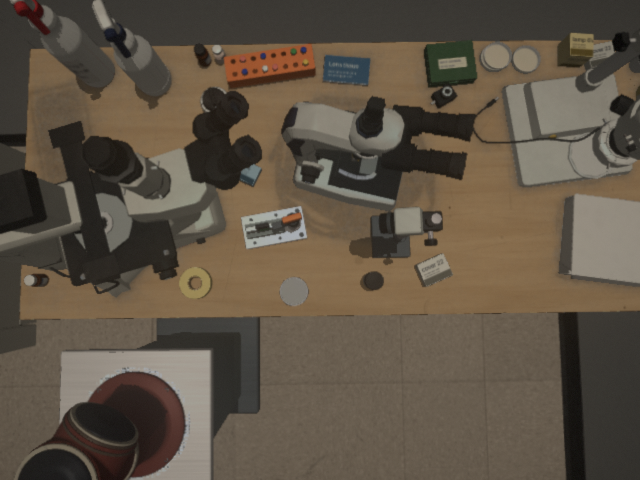

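View pics/a_wrist.png

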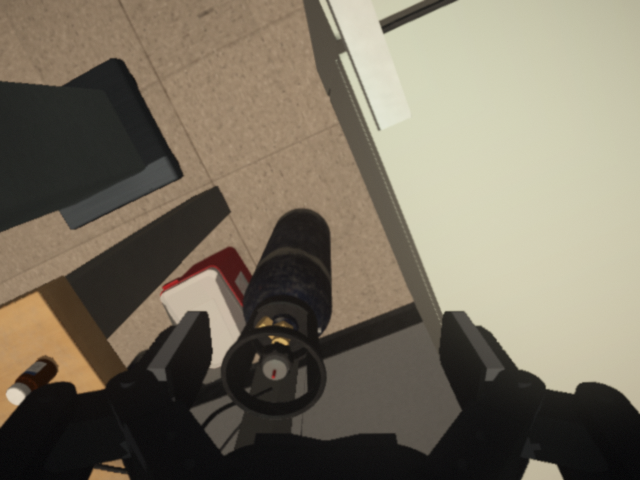

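```bash
cat > h.py <<'E'
import numpy as np, cv2
from plant import *
from scipy.spatial.transform import Rotation as R
def q2R(q): return R.from_quat([q[1],q[2],q[3],q[0]]).as_matrix()
def campose(n,s=None):
    c=camera_info(n)
    if n!="wrist": return c,q2R(c["rotation"]),np.array(c["xyz"])
    s=s or state(); T=np.eye(4);T[:3,:3]=q2R(s["tool_rot"]);T[:3,3]=s["tool_pos"]
    M=T@c["tool_from_camera"]; return c,M[:3,:3],M[:3,3]
def ray(n,uv,P=None):
    c,Rm,o=P or campose(n); K=c["intrinsics"]
    d=np.array([(uv[0]-K[0,2])/K[0,0],(uv[1]-K[1,2])/K[1,1]]);x=d.copy()
    for _ in range(20): x=d/(1+c["k1"]*(x@x))
    v=Rm@np.array([x[0],x[1],1]); return o,v/np.linalg.norm(v)
def onz(n,uv,z,P=None):
    o,v=ray(n,uv,P); return o+v*(z-o[2])/v[2]
def proj(n,p,P=None):
    c,Rm,o=P or campose(n); K=c["intrinsics"]; q=Rm.T@(np.array(p)-o); x=q[:2]/q[2]
    x=x*(1+c["k1"]*(x@x)); return K[0,0]*x[0]+K[0,2],K[1,1]*x[1]+K[1,2]
def crop(src,dst,x0,y0,x1,y1,f):
    cv2.imwrite(dst,cv2.resize(cv2.imread(src)[y0:y1,x0:x1],None,fx=f,fy=f,interpolation=cv2.INTER_CUBIC))
def tri(a,b):
    (o1,v1),(o2,v2)=a,b
    A=np.stack([v1,-v2],1);t=np.linalg.lstsq(A,o2-o1,rcond=None)[0]
    p1=o1+t[0]*v1;p2=o2+t[1]*v2;return (p1+p2)/2,np.linalg.norm(p1-p2)
E
python3 - <<'E'
from h import *
crop("pics/a_top.png","pics/b_top.png",230,190,460,310,3.4)
crop("pics/a_scene.png","pics/b_scene.png",240,130,430,360,2.5)
print(proj("top",[0,0,0]),proj("top",[.5,0,0]),proj("top",[.5,-.3,0]))
E
```

```text
(np.float64(133.27367544660842), np.float64(423.1938533909974)) (np.float64(136.72754462549526), np.float64(185.6796271805685)) (np.float64(275.31048198229706), np.float64(183.45168744966603))
```

View pics/b_top.png

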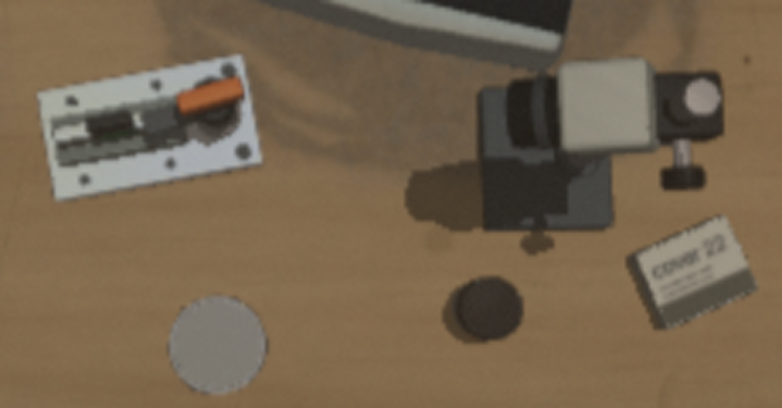

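View pics/b_scene.png

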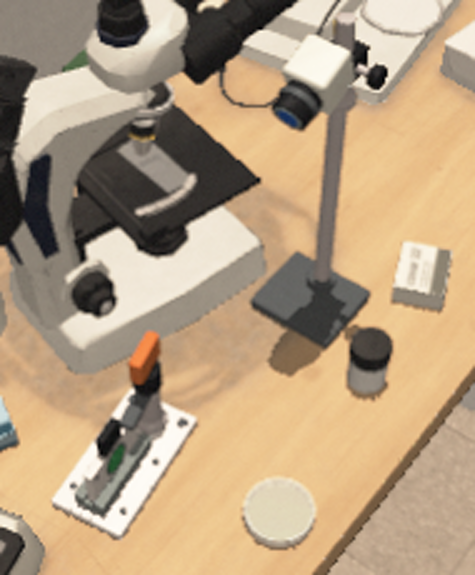

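Run:
```python
from h import *
Pt=campose("top");Ps=campose("scene")
pairs={"roundplate":((98,220),(162,383)),"blackbox top":((20,212),(105,280)),"eyepiece157":((108,155),(155,162)),"binoc1":((228,105),(205,155)),"binoc2":((243,152),(238,160)),"stage corner":((165,275),(170,440)),"knob blk":((165,262),(240,402)),"scope2 top":((375,105),(287,100)),"stand":((435,220),(378,142)),"lens":((381,222),(361,172)),"cyl black":((373,281),(388,268)),
"knob":((291,218),(298,275))}
for k,(a,b) in pairs.items():
    p,e=tri(ray("top",a,Pt),ray("scene",b,Ps));print(k,p.round(3),round(e,3))
f=lambda c:(230+c[0]/3.4,190+c[1]/3.4)
cs=[(38,93),(242,55),(262,163),(55,200)]
W=[onz("top",f(c),.01,Pt)[:2] for c in cs]; print(np.round(W,4))
W=np.array(W);e=[W[1]-W[0],W[2]-W[3],W[1]-W[2],W[0]-W[3]]
print([ (np.linalg.norm(v).round(4),np.degrees(np.arctan2(v[1],v[0])).round(1)) for v in e],W.mean(0))
cs=[(480,88),(612,88),(612,229),(484,229)]
print("stand",np.round([onz("top",f(c),.012,Pt)[:2] for c in cs],4))
cs=[(560,62),(652,60),(655,150),(560,152)]
print("head",np.round([onz("top",f(c),.3,Pt)[:2] for c in cs],4))
print("dish",onz("top",f((218,345)),.014,Pt),"blue",onz("top",(250,175),.02,Pt))
s=state();print(q2R(s["tool_rot"]).round(3))
```

```text
roundplate [ 0.402 -0.004  0.187] 0.006
blackbox top [ 0.386 -0.025  0.455] 0.008
eyepiece157 [ 0.441 -0.154  0.506] 0.007
binoc1 [ 0.529 -0.272  0.399] 0.005
binoc2 [ 0.466 -0.29   0.407] 0.003
stage corner [ 0.345 -0.013  0.033] 0.14
knob blk [ 0.333 -0.081  0.057] 0.0
scope2 top [ 0.527 -0.467  0.4  ] 0.002
stand [ 0.382 -0.562  0.315] 0.002
lens [ 0.377 -0.488  0.293] 0.011
cyl black [ 0.289 -0.499  0.053] 0.001
knob [ 0.413 -0.338  0.098] 0.001
[[ 0.4264 -0.2278]
 [ 0.4483 -0.3554]
 [ 0.3805 -0.367 ]
 [ 0.3593 -0.2382]]
[(np.float64(0.1295), np.float64(-80.2)), (np.float64(0.1305), np.float64(-80.7)), (np.float64(0.0688), np.float64(9.7)), (np.float64(0.0678), np.float64(8.9))] [ 0.40362071 -0.29711211]
stand [[ 0.4251 -0.5033]
 [ 0.4239 -0.5855]
 [ 0.3362 -0.5828]
 [ 0.3374 -0.5037]]
head [[ 0.4016 -0.5056]
 [ 0.4019 -0.5468]
 [ 0.3616 -0.5468]
 [ 0.3613 -0.5045]]
dish [ 0.26860851 -0.33860524  0.014     ] blue [ 0.51514173 -0.24815184  0.02      ]
[[ 0.404 -0.001 -0.915]
 [ 0.915 -0.001  0.404]
 [-0.002 -1.     0.   ]]
```

Call:
carry_out:
  rows:
    - [[0,0,0,0,0,1,85],[0,0,0,0,0,1,85],[0,0,0,0,0,1,85],[0,0,0,0,0,1,85],[0,0,0,0,0,1,85]]

```text
time: 0.65
tool_pos: [0.2523, 0.5715, 0.5051]
tool_rot: [-0.592, 0.593, 0.386, -0.386]
contact_force: [1.0, -0.3, 0.6]
gripper_width: 0.995
```

Run:
```python
from h import *
crop("pics/a_top.png","pics/c_top.png",0,50,330,300,2.4)
crop("pics/a_scene.png","pics/c_scene.png",20,80,400,480,1.5)
P=campose("top")
for z in(.3,.45):
  print(z,[onz("top",p,z,P)[:2].round(3) for p in((45,240),(20,260),(165,275),(243,165),(225,187),(262,155))])
```

```text
0.3 [array([0.361, 0.027]), array([0.331, 0.065]), array([ 0.306, -0.157]), array([ 0.472, -0.275]), array([ 0.438, -0.248]), array([ 0.487, -0.305])]
0.45 [array([ 0.349, -0.058]), array([ 0.325, -0.028]), array([ 0.305, -0.204]), array([ 0.437, -0.298]), array([ 0.41 , -0.276]), array([ 0.449, -0.321])]
```

View pics/c_top.png

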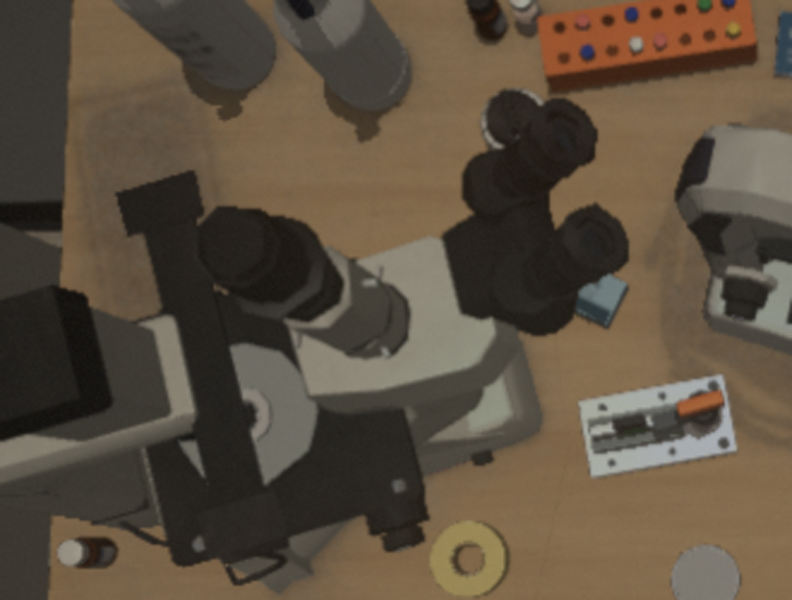

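View pics/c_scene.png

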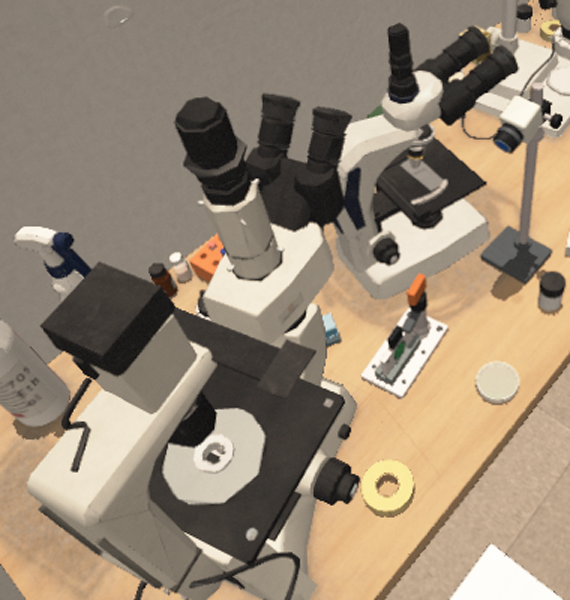

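Run:
```python
from h import *
Pt=campose("top");Ps=campose("scene")
T=lambda c:(c[0]/2.4,50+c[1]/2.4)
S=lambda c:(20+c[0]/1.5,80+c[1]/1.5)
for k,a,b in [("binoc2 top centre",(597,235),(331,113)),("binoc2 knuckle low",(540,332),(322,222)),("binoc2 base mid",(520,290),(318,175)),("body white corner",(525,360),(332,240)),("body corner low",(495,385),(320,268)),("b1 top",(560,130),(280,100)),
 ("turret tip",(225,240),(203,103)),("box near right corner",(108,410),(150,330)),("box far corner",(75,290),(170,285)),("scope2 base corner",(715,310),(370,295)),("scope2 knob",(0,0),(0,0)),("stage rt knob",(405,540),(350,485))]:
  if a==(0,0):continue
  p,e=tri(ray("top",T(a),Pt),ray("scene",S(b),Ps));print(k,p.round(3),round(e,3))
```

```text
binoc2 top centre [ 0.47  -0.299  0.409] 0.001
binoc2 knuckle low [ 0.441 -0.244  0.307] 0.015
binoc2 base mid [ 0.448 -0.25   0.371] 0.001
body white corner [ 0.422 -0.235  0.299] 0.009
body corner low [ 0.412 -0.21   0.284] 0.017
b1 top [ 0.527 -0.28   0.411] 0.001
turret tip [ 0.436 -0.153  0.53 ] 0.003
box near right corner [ 0.382 -0.029  0.413] 0.016
box far corner [ 0.421 -0.046  0.433] 0.044
scope2 base corner [ 0.515 -0.345 -0.006] 0.012
stage rt knob [ 0.307 -0.093  0.07 ] 0.001
```

Call:
carry_out:
  rows:
    - [[0,0,0,0,0,1,85],[0,0,-1,0.2,-0.5,1,85],[0,0,-1,0.2,-1,1,85],[0,0,-1,0.2,-1,0,85],[0,0,-1,0.2,-1,0,85]]

```text
time: 1.15
tool_pos: [0.2834, 0.4355, 0.6205]
tool_rot: [0.641, -0.64, -0.3, 0.298]
contact_force: [0.8, -0.4, -0.4]
gripper_width: 0.992
```

Call:
carry_out:
  rows:
    - [[0,0,-1,0.2,-1,0,85],[0,0,-1,0.2,-1,0,85],[0,0,-1,0.2,-1,0,85],[0,0,-1,0.2,-1,0,85],[0,0,-1,0.2,-1,0,85]]

```text
time: 1.65
tool_pos: [0.3232, 0.2352, 0.6186]
tool_rot: [-0.683, 0.683, 0.183, -0.183]
contact_force: [0.6, -0.4, -0.4]
gripper_width: 0.99
```

Call:
carry_out:
  rows:
    - [[0,0,-1,0.2,-1,0,85],[0,0,-1,0.2,-1,0,85],[0,0,-1,0.1,-1,0,85],[0,0,-1,0.1,-1,0,85],[0,0,-1,0.1,-1,0,85]]

```text
time: 2.15
tool_pos: [0.3511, 0.0352, 0.6187]
tool_rot: [-0.704, 0.704, 0.062, -0.062]
contact_force: [1.1, -0.3, 0.4]
gripper_width: 0.996
```

Call:
carry_out:
  rows:
    - [[0,0,0,0,-1,0,85],[0,0,0,0,-1,0,85],[0,0,0,0,-1,0,85],[0,0,0,0,-1,0,85],[0,0,0,0,-1,0,85]]

```text
time: 2.65
tool_pos: [0.3509, -0.1649, 0.6188]
tool_rot: [-0.704, 0.704, 0.063, -0.062]
contact_force: [1.5, 0.8, 1.6]
gripper_width: 0.994
```

Call:
carry_out:
  rows:
    - [[0,0,0,-0.2,-1,0,85],[0,0,0,-0.2,-1,0,85],[0,0,0,-0.2,-1,0,85],[0,0,0,-0.2,-0.5,0,85],[0,0,0,0,0,0,85]]

```text
time: 3.15
tool_pos: [0.3188, -0.3055, 0.6173]
tool_rot: [0.705, -0.704, -0.061, 0.062]
contact_force: [-0.2, 0.4, 0.3]
gripper_width: 0.994
```

Run:
```python
from h import *
s=state();print(s["joint_pos"].round(3),s["tool_pos"].round(4),q2R(s["tool_rot"]).round(3))
for n in("scene","top","wrist"): cv2.imwrite(f"pics/d_{n}.png",grab_frame(n))
```

```text
[-0.933 -0.365  1.471 -0.     2.039 -1.106] [ 0.3188 -0.3055  0.6173] [[ 0.985 -0.002 -0.173]
 [ 0.173  0.002  0.985]
 [-0.002 -1.     0.003]]
```

View pics/d_scene.png

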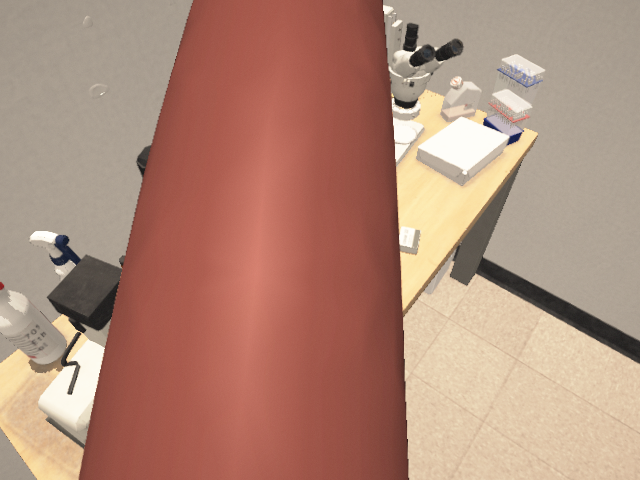

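View pics/d_top.png

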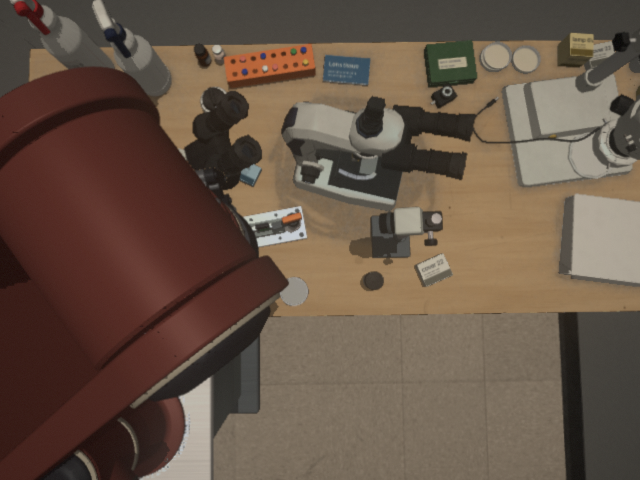

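View pics/d_wrist.png

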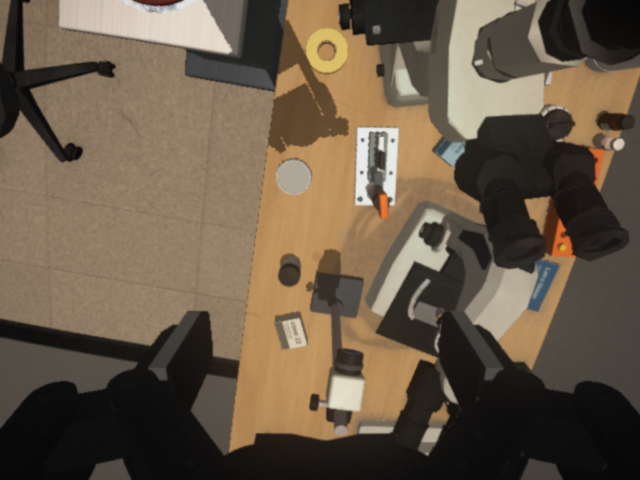

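Call:
carry_out:
  rows:
    - [[0,0,0,0,-0.2,-1,85],[0,0,0,0,-0.2,-1,85],[0,0,0,0,-0.2,-1,85],[0,0,0,0,-0.2,-1,85],[0,0,0,0,-0.2,-1,85]]

```text
time: 3.8
tool_pos: [0.3201, -0.3421, 0.418]
tool_rot: [-0.704, 0.705, 0.064, -0.063]
contact_force: [0.7, -1.2, 0.6]
gripper_width: 0.996
```

Call:
carry_out:
  rows:
    - [[0,0,0,0,0,-1,85],[0,0,0,0,0,-0.5,85],[0,0,0,0,0,0,85]]

```text
time: 4.1
tool_pos: [0.3194, -0.3411, 0.3552]
tool_rot: [0.706, -0.702, -0.062, 0.064]
contact_force: [0.4, 0.2, -0.6]
gripper_width: 0.992
```

Run:
```python
from h import *
s=state();print(s["joint_pos"].round(3),s["tool_pos"].round(4),q2R(s["tool_rot"]).round(3))
for n in("scene","top","wrist"): cv2.imwrite(f"pics/e_{n}.png",grab_frame(n))
```

```text
[-0.978 -0.36   1.897  0.     1.611 -1.157] [ 0.3194 -0.3411  0.3552] [[ 0.984 -0.003 -0.179]
 [ 0.179  0.006  0.984]
 [-0.002 -1.     0.006]]
```

View pics/e_scene.png

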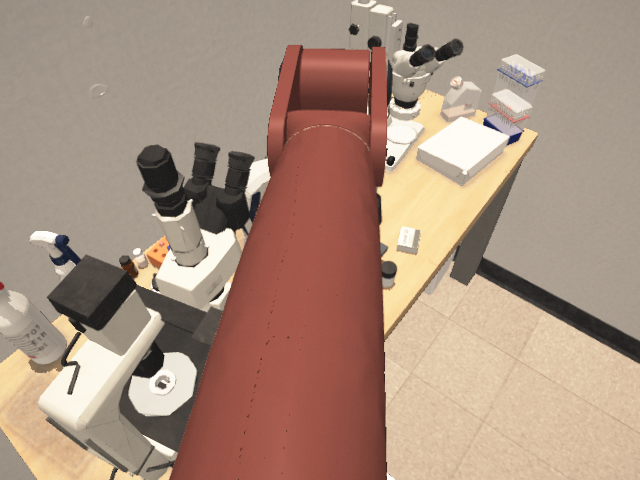

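View pics/e_top.png

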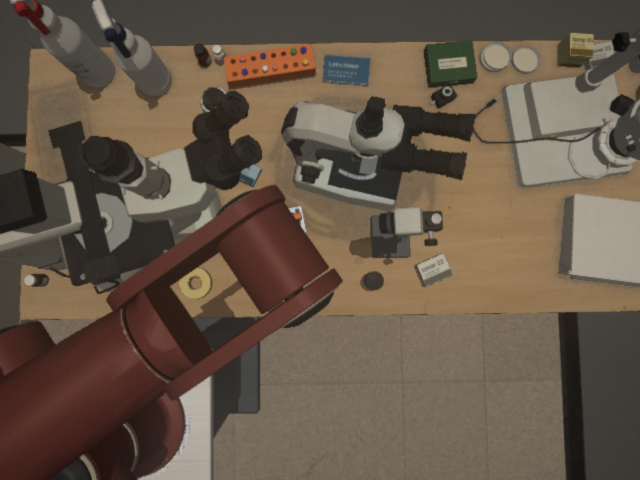

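View pics/e_wrist.png

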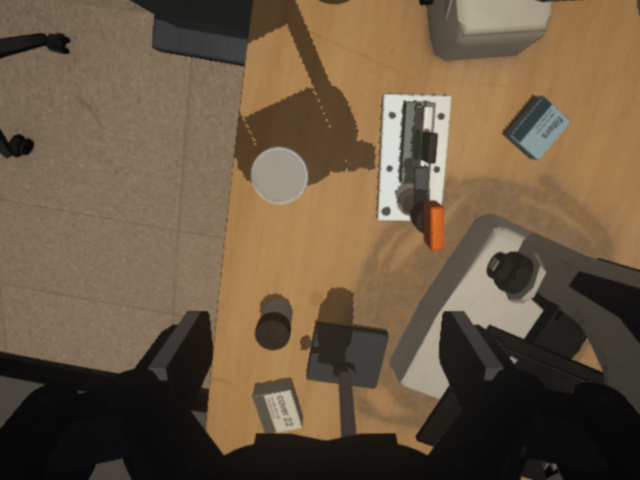

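Run:
```python
from h import *
J=np.array([[.0533,1.6143,.620,.3027],[-.365,1.471,.4353,.6173],[-.36,1.897,.4614-.0*1,.3552]])
j=-.978;J[2,2]=.3194*np.cos(j)-.3411*np.sin(j);print(J[2,2],.3194*np.sin(-j)-.3411*np.cos(j))
A=[];b=[]
for j2,j3,r,z in J:
    t=j2+j3
    A+= [[np.sin(j2),np.sin(t),np.cos(t),0],[np.cos(j2),np.cos(t),-np.sin(t),1]];b+=[r,z]
x=np.linalg.lstsq(np.array(A),np.array(b),rcond=None);print(x)
P=campose("top")
for z in (.355,.45,.6,.65,.7):print(z,np.round(proj("top",[.3194,-.3411,z],P),0))
for c in [(265,190),(340,275),(283,245),(240,235),(325,270)]: print(c,[onz("top",c,z,P)[:2].round(3) for z in(.5,.6,.65)])
```

```text
0.4613452529594585 0.07433792821819354
(array([0.42870854, 0.60944141, 0.09720023, 0.03043984]), array([5.65899538e-08]), np.int32(4), array([2.96647835, 1.75270765, 0.29461033, 0.20304388]))
0.355 [285. 263.]
0.45 [279. 261.]
0.6 [267. 257.]
0.65 [260. 254.]
0.7 [252. 251.]
(265, 190) [array([ 0.397, -0.33 ]), array([ 0.379, -0.34 ]), array([ 0.37 , -0.345])]
(340, 275) [array([ 0.302, -0.411]), array([ 0.302, -0.406]), array([ 0.302, -0.403])]
(283, 245) [array([ 0.336, -0.349]), array([ 0.33 , -0.356]), array([ 0.326, -0.359])]
(240, 235) [array([ 0.347, -0.302]), array([ 0.339, -0.318]), array([ 0.335, -0.325])]
(325, 270) [array([ 0.308, -0.395]), array([ 0.307, -0.393]), array([ 0.306, -0.392])]
```

Run:
```python
from h import *
Pt=campose("top");Ps=campose("scene")
for a,b in [((268,190),(290,48)),((338,275),(383,50)),((338,275),(384,75)),((268,190),(275,120))]:
  p,e=tri(ray("top",a,Pt),ray("scene",b,Ps));print(p.round(3),round(e,3))
crop("pics/e_top.png","pics/e2.png",100,170,360,340,3)
```

```text
[ 0.384 -0.34   0.589] 0.006
[ 0.3   -0.406  0.585] 0.006
[ 0.299 -0.408  0.552] 0.009
[ 0.405 -0.327  0.483] 0.013
```

View pics/e2.png

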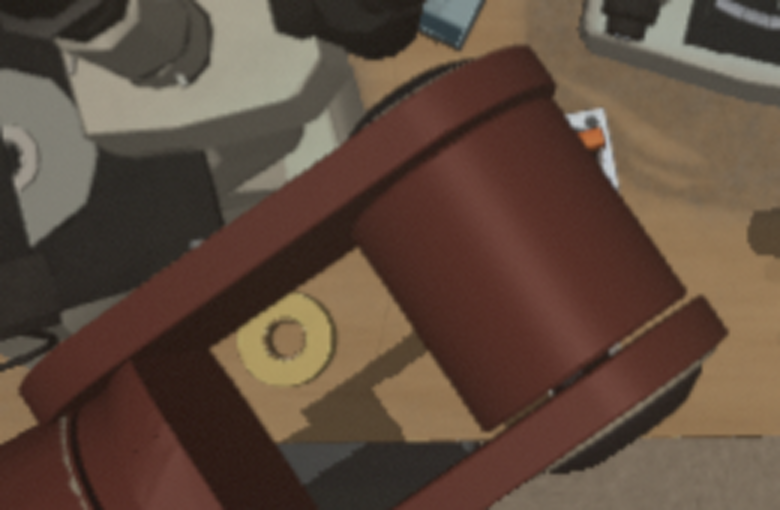

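Call:
carry_out:
  rows:
    - [[0,0,-1,0,0,0,0],[0,0,-1,0,0,0,0],[0,0,-1,0,0,0,0],[0,0,-1,0,0,0,0],[0,0,-1,0,0,0,0]]

```text
time: 4.75
tool_pos: [0.3201, -0.3437, 0.362]
tool_rot: [-0.703, 0.706, -0.06, 0.062]
contact_force: [-0.4, 0.0, 0.1]
gripper_width: 0.141
```

Call:
carry_out:
  rows:
    - [[0,0,-1,0,0,0,0],[0,0,-1,0,0,0,0],[0,0,-1,0,0,0,0],[0,0,-1,0,0,0,0],[0,0,-1,0,0,0,0]]

```text
time: 5.25
tool_pos: [0.3201, -0.3437, 0.362]
tool_rot: [-0.682, 0.684, -0.181, 0.184]
contact_force: [-0.1, 0.6, 0.6]
gripper_width: 0.003
```

Call:
carry_out:
  rows:
    - [[0,0,-1,0,0,0,0],[0,0,-1,0,0,0,0],[0,0,-1,0,0,0,0],[0,0,-1,0,0,0,0],[0,0,-1,0,0,0,0]]

```text
time: 5.75
tool_pos: [0.3201, -0.3437, 0.362]
tool_rot: [-0.64, 0.642, -0.297, 0.3]
contact_force: [0.3, 0.1, 0.2]
gripper_width: 0.0
```

Call:
carry_out:
  rows:
    - [[0,0,-1,0,0,0,0],[0,0,-1,0,0,0,0],[0,0,-1,0,0,0,0],[0,0,-1,0,0,0,0],[0,0,-1,0,0,0,0]]

```text
time: 6.25
tool_pos: [0.3201, -0.3437, 0.362]
tool_rot: [-0.579, 0.58, -0.404, 0.407]
contact_force: [0.5, -0.1, 0.3]
gripper_width: -0.002
```

Call:
carry_out:
  rows:
    - [[0,0,-1,0,0,0,0],[0,0,-1,0,0,0,0],[0,0,-0.6,0,0,0,0],[0.16,-0.98,0,-0.5,0,0,0],[0.16,-0.98,0,-0.5,0,0,0]]

```text
time: 6.75
tool_pos: [0.2801, -0.3434, 0.362]
tool_rot: [0.577, -0.503, 0.42, -0.488]
contact_force: [-0.6, -0.0, 0.6]
gripper_width: -0.005
```

Call:
carry_out:
  rows:
    - [[0.16,-0.98,0,-0.5,0,0,0],[0.16,-0.98,0,-0.5,0,0,0],[0.16,-0.98,0,-0.5,0,0,0],[0.16,-0.98,0,-0.5,0,0,0],[0,0,0,0,0,0,0]]

```text
time: 7.25
tool_pos: [0.1975, -0.3441, 0.3612]
tool_rot: [0.638, -0.419, 0.35, -0.543]
contact_force: [0.0, -0.6, -0.3]
gripper_width: 0.001
```

Run:
```python
from h import *
s=state();print(s["joint_pos"].round(3),s["tool_pos"].round(4),q2R(s["tool_rot"]).round(3))
for n in("scene","top","wrist"): cv2.imwrite(f"pics/f_{n}.png",grab_frame(n))
```

```text
[-1.458 -0.625  2.094  0.418  1.678 -0.01 ] [ 0.1975 -0.3441  0.3612] [[ 0.164  0.399  0.902]
 [-0.986  0.059  0.154]
 [ 0.008 -0.915  0.404]]
```

View pics/f_top.png

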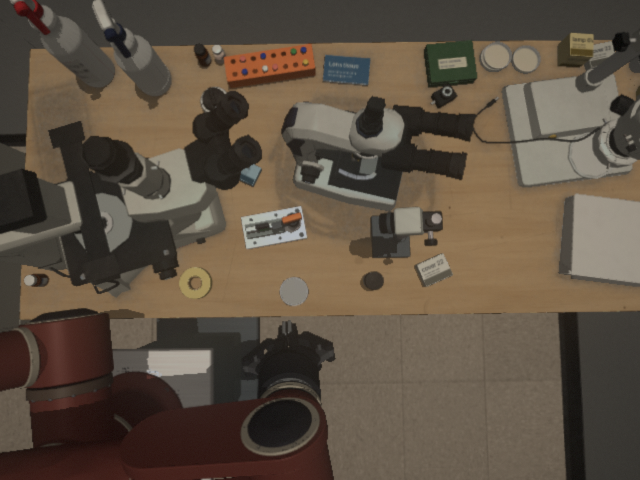

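View pics/f_wrist.png

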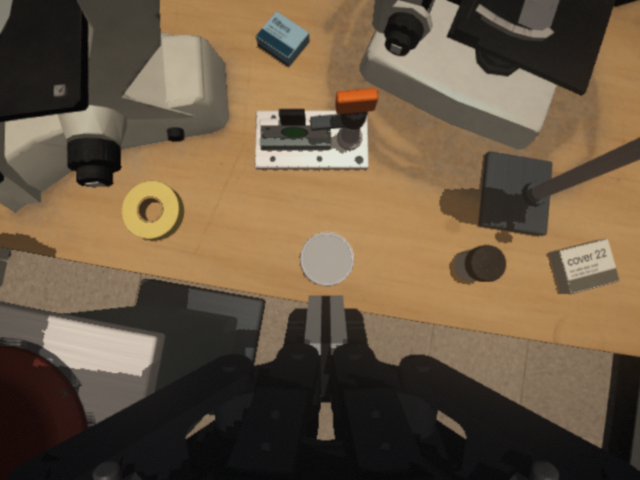

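```bash
cat > meas.py <<'E'
from h import *
import sys
def orange(img):
    h=cv2.cvtColor(img,cv2.COLOR_BGR2HSV); return cv2.inRange(h,(4,170,110),(16,255,255))
def knob(tag,P,names=("top","wrist"),box={"top":(230,190,330,260),"wrist":(0,0,640,300)}):
    out={}
    for n in names:
        im=cv2.imread(f"pics/{tag}_{n}.png");m=orange(im);b=box[n]
        mm=np.zeros_like(m);mm[b[1]:b[3],b[0]:b[2]]=m[b[1]:b[3],b[0]:b[2]]
        c=max(cv2.findContours(mm,0,2)[0],key=cv2.contourArea)
        r=cv2.minAreaRect(c);out[n]=(c.reshape(-1,2),r);print(n,r,cv2.contourArea(c))
    return out
E
python3 - <<'E'
from meas import *
s=state();P={"top":campose("top"),"wrist":campose("wrist",s)}
o=knob("f",P)
p,e=tri(ray("top",o["top"][1][0],P["top"]),ray("wrist",o["wrist"][1][0],P["wrist"]));print("knob c",p,e)
crop("pics/f_wrist.png","pics/f2.png",240,70,400,190,5)
crop("pics/f_top.png","pics/f3.png",235,200,315,255,10)
E
```

```text
Traceback (most recent call last):
  File "meas.py", line 10, in knob
    c=max(cv2.findContours(mm,0,2)[0],key=cv2.contourArea)
ValueError: max() iterable argument is empty
```

```bash
python3 - <<'E'
import cv2
for n,p in(("top",(292,218)),("wrist",(356,102))):
    im=cv2.imread(f"pics/f_{n}.png");h=cv2.cvtColor(im,cv2.COLOR_BGR2HSV);print(h[p[1]-4:p[1]+5:2,p[0]-8:p[0]+9:4].tolist())
E
sed -i 's/(4,170,110),(16,255,255)/(3,150,80),(17,255,255)/' meas.py
python3 - <<'E'
from meas import *
crop("pics/f_wrist.png","pics/f2.png",240,70,400,190,5)
crop("pics/f_top.png","pics/f3.png",235,200,315,255,10)
s=state();P={"top":campose("top"),"wrist":campose("wrist",s)}
o=knob("f",P)
p,e=tri(ray("top",o["top"][1][0],P["top"]),ray("wrist",o["wrist"][1][0],P["wrist"]));print("knob c",p,e)
E
```

```text
[[[66, 7, 183], [20, 15, 104], [11, 150, 126], [11, 163, 164], [10, 134, 152]], [[13, 44, 157], [11, 164, 152], [11, 166, 171], [12, 163, 172], [12, 155, 165]], [[11, 165, 168], [11, 165, 172], [12, 163, 171], [11, 162, 153], [11, 143, 107]], [[11, 165, 172], [12, 163, 161], [11, 158, 113], [12, 133, 69], [13, 27, 112]], [[11, 163, 128], [11, 145, 79], [14, 89, 57], [12, 46, 56], [12, 21, 123]]]
[[[11, 210, 213], [11, 207, 213], [11, 208, 211], [11, 208, 206], [11, 210, 198]], [[11, 212, 186], [11, 214, 176], [11, 214, 163], [10, 214, 151], [10, 213, 139]], [[10, 212, 114], [10, 208, 102], [10, 206, 89], [10, 199, 82], [10, 199, 78]], [[10, 199, 73], [10, 193, 74], [10, 198, 72], [9, 192, 73], [11, 198, 72]], [[10, 198, 72], [11, 199, 73], [10, 195, 72], [11, 199, 73], [10, 194, 71]]]
top ((291.234619140625, 217.52694702148438), (6.402522563934326, 18.24280548095703), 74.74488067626953) 87.5
wrist ((356.33856201171875, 95.6907958984375), (14.51932144165039, 43.4361572265625), 87.20729064941406) 514.0
knob c [ 0.41142832 -0.3387587   0.11936038] 0.0014302275663476579
```

View pics/f2.png

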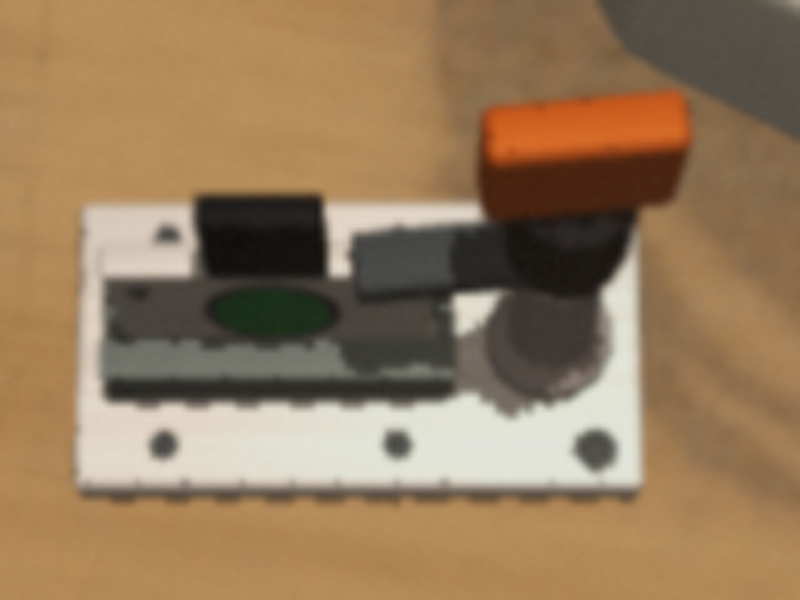

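View pics/f3.png

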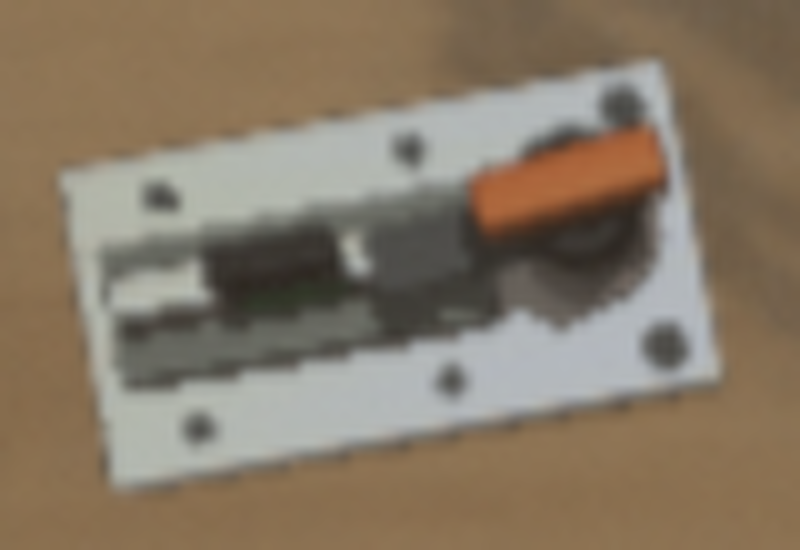

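Run:
```python
from meas import *
s=state();P={"top":campose("top"),"wrist":campose("wrist",s)}
def fit(W):
    W=np.array(W);L=np.array([[.035,.048],[.035,-.084],[-.035,-.084],[-.035,.048]])
    a=L-L.mean(0);b=W-W.mean(0);th=np.arctan2((a[:,0]*b[:,1]-a[:,1]*b[:,0]).sum(),(a*b).sum())
    Rm=np.array([[np.cos(th),-np.sin(th)],[np.sin(th),np.cos(th)]]);t=W.mean(0)-Rm@L.mean(0)
    print("yaw",np.degrees(th).round(2),"org",t.round(4),"res",(L@Rm.T+t-W).round(4).tolist(),"knob",(Rm@[0,-.062]+t).round(4))
fit([onz("top",(235+a/10,200+b/10),.01,P["top"])[:2] for a,b in((62,180),(657,62),(718,375),(115,487))])
fit([onz("wrist",(240+a/5,70+b/5),.01,P["wrist"])[:2] for a,b in((82,206),(645,206),(642,487),(78,487))])
f=lambda a,b,z:onz("wrist",(240+a/5,70+b/5),z,P["wrist"])
a,b=f(488,108,.1185),f(688,94,.1185);print("bar far edge",a,b,np.degrees(np.arctan2(*(a-b)[1::-1])))
a,b=f(490,163,.1185),f(690,148,.1185);print("bar near edge",a,b,np.degrees(np.arctan2(*(a-b)[1::-1])))
print("tab near top edge",f(200,205,.082),f(322,200,.082))
print("window",f(272,311,.039))
```

```text
yaw 10.04 org [ 0.4004 -0.2792] res [[0.0016, 0.002], [0.0012, -0.0014], [-0.0008, -0.0015], [-0.002, 0.0009]] knob [ 0.4112 -0.3402]
yaw 9.8 org [ 0.4019 -0.2788] res [[0.001, 0.0001], [0.0006, 0.0006], [-0.0007, -0.0013], [-0.0008, 0.0006]] knob [ 0.4125 -0.3399]
bar far edge [ 0.41287525 -0.32086365  0.1185    ] [ 0.42195637 -0.3558664   0.1185    ] 104.54416301879552
bar near edge [ 0.40258616 -0.32295681  0.1185    ] [ 0.41178005 -0.35777685  0.1185    ] 104.79083091273226
tab near top edge [ 0.40146568 -0.2665457   0.082     ] [ 0.40658719 -0.29008123  0.082     ]
window [ 0.39848722 -0.27850796  0.039     ]
```

Call:
carry_out:
  rows:
    - [[0,0,0,0.85,-0.15,-0.92,0],[0,0,0,0.85,-0.15,-0.92,0],[0,0,0,0.85,-0.15,-0.92,0],[0,0,0,0,0,0,0]]

```text
time: 7.8
tool_pos: [0.3032, -0.3578, 0.2434]
tool_rot: [0.643, -0.417, 0.354, -0.536]
contact_force: [-0.9, 1.1, -1.0]
gripper_width: -0.001
```

Run:
```python
from meas import *
s=state();print(s["joint_pos"].round(3),s["tool_pos"].round(4),q2R(s["tool_rot"]).round(3),s["contact_force"])
cv2.imwrite("pics/g_wrist.png",grab_frame("wrist"));cv2.imwrite("pics/g_top.png",grab_frame("top"))
Rm=q2R(s["tool_rot"]);t=s["tool_pos"]+Rm@[0,.0726,0]
k=np.array([.412,-.340,.098]);c,q=np.cos(np.radians(9.9)),np.sin(np.radians(9.9))
for F in((-22,-14),(-16.5,-14.4),(-6.4,-22.3),(2.6,-16.6)):
    T=k+np.array([c*F[0]-q*F[1],q*F[0]+c*F[1],0])/1000; print(F,((T-t)*1000).round(1))
```

```text
[-1.207 -0.372  2.121  0.419  1.34   0.102] [ 0.3032 -0.3578  0.2434] [[ 0.176  0.394  0.902]
 [-0.984  0.078  0.158]
 [-0.008 -0.916  0.402]] [-0.94276191  1.05128852 -1.04576062]
(-22, -14) [ 60.9  -5.4 -78.9]
(-16.5, -14.4) [ 66.4  -4.9 -78.9]
(-6.4, -22.3) [ 77.7 -10.9 -78.9]
(2.6, -16.6) [ 85.6  -3.7 -78.9]
```

View pics/g_wrist.png

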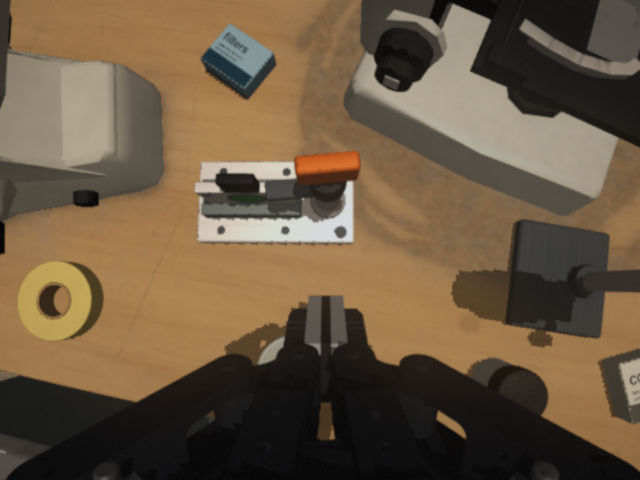

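Call:
carry_out:
  rows:
    - [[0,0,0,0.5,-0.05,-0.66,0],[0,0,0,0.5,-0.05,-0.66,0],[0,0,0,0.5,-0.05,-0.66,0],[0,0,0,0,0,0,0]]

```text
time: 8.3
tool_pos: [0.3612, -0.3664, 0.1691]
tool_rot: [0.641, -0.418, 0.351, -0.539]
contact_force: [-0.3, 0.7, -0.4]
gripper_width: 0.001
```

```bash
cat > kn.py <<'E'
from meas import *
s=state();print(s["joint_pos"].round(3),s["tool_pos"].round(4),s["contact_force"].round(1),s["time"])
Rm=q2R(s["tool_rot"]);t=s["tool_pos"]+Rm@[0,.0726,0]
k=np.array([.412,-.340,.098]);c,q=np.cos(np.radians(9.9)),np.sin(np.radians(9.9))
d=t-k; print("F now",(np.array([c*d[0]+q*d[1],-q*d[0]+c*d[1],d[2]])*1000).round(1))
for F in((-16.5,-14.4),(-6.4,-22.3),(2.6,-16.6)):
    T=k+np.array([c*F[0]-q*F[1],q*F[0]+c*F[1],0])/1000; print(F,((T-t)*1000).round(1))
tag=sys.argv[1]
for n in("wrist","top","scene"): cv2.imwrite(f"pics/{tag}_{n}.png",grab_frame(n))
E
python3 kn.py h
```

```text
[-1.096 -0.174  2.096  0.439  1.128  0.13 ] [ 0.3612 -0.3664  0.1691] [-0.3  0.7 -0.4] 8.3
F now [-25.4 -17.3   4.7]
(-16.5, -14.4) [ 8.2  4.4 -4.7]
(-6.4, -22.3) [19.5 -1.7 -4.7]
(2.6, -16.6) [27.4  5.5 -4.7]
```

View pics/h_wrist.png

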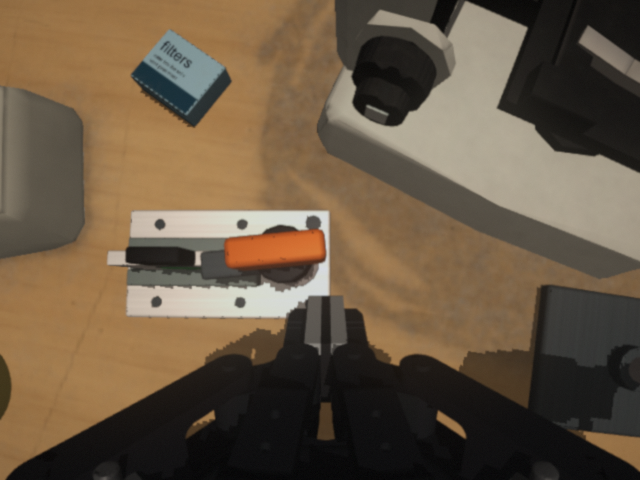

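View pics/h_top.png

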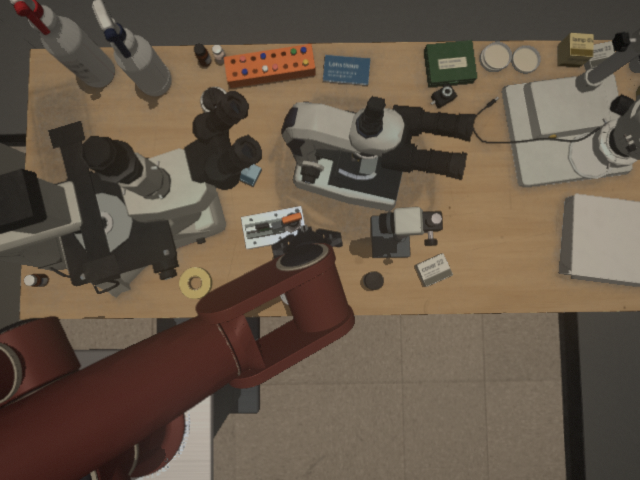

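Call:
carry_out:
  rows:
    - [[0,0,0,0.2,0.12,-0.12,0],[0,0,0,0.1,-0.05,0,0],[0,0,0,0.1,-0.04,0,0],[0,0,0,0.1,-0.04,0,0],[0,0,0,0,0,0,0]]

```text
time: 8.95
tool_pos: [0.3803, -0.3678, 0.1656]
tool_rot: [0.64, -0.419, 0.351, -0.54]
contact_force: [-3.8, -0.2, 0.8]
gripper_width: 0.002
```

```bash
python3 kn.py i
```

```text
[-1.061 -0.137  2.07   0.439  1.101  0.159] [ 0.3803 -0.3678  0.1656] [-3.8 -0.2  0.8] 8.95
F now [ -6.7 -22.3   1.2]
(-16.5, -14.4) [-11.    6.1  -1.2]
(-6.4, -22.3) [ 0.3  0.1 -1.2]
(2.6, -16.6) [ 8.2  7.2 -1.2]
```

View pics/i_wrist.png

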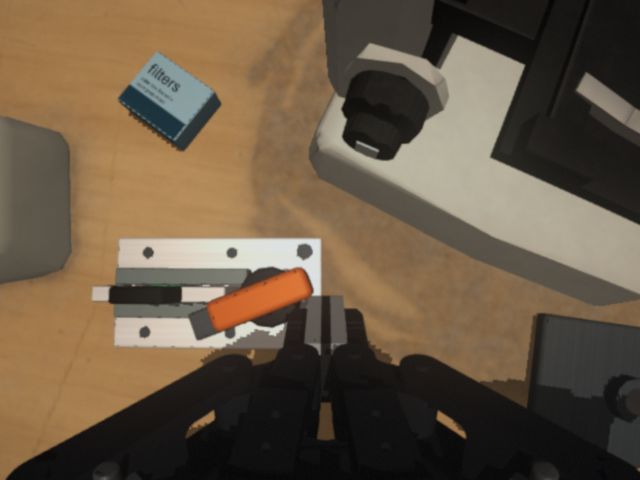

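Call:
carry_out:
  rows:
    - [[0,0,0,0.1,0.08,0,0],[0,0,0,0.08,0.08,0,0],[0,0,0,0.06,0.08,0,0],[0,0,0,0,0,0,0]]

```text
time: 9.5
tool_pos: [0.3898, -0.3616, 0.1664]
tool_rot: [0.636, -0.421, 0.348, -0.544]
contact_force: [-1.5, -12.9, -6.5]
gripper_width: -0.002
```

```bash
python3 kn.py j
```

```text
[-1.035 -0.141  2.072  0.433  1.081  0.185] [ 0.3898 -0.3616  0.1664] [ -1.5 -12.9  -6.5] 9.5
F now [  3.6 -18.7   1.9]
(-16.5, -14.4) [-20.6   0.8  -1.9]
(-6.4, -22.3) [-9.2 -5.3 -1.9]
(2.6, -16.6) [-1.4  1.9 -1.9]
```

View pics/j_wrist.png

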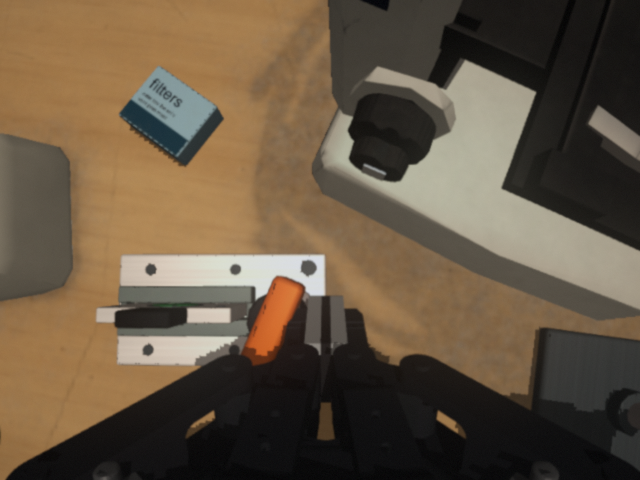

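Call:
carry_out:
  rows:
    - [[0,0,0,0.15,0,0,0],[0,0,0,0.05,0.08,0,0],[0,0,0,0,0.08,0,0],[0,0,0,0,0,0,0]]

```text
time: 10.05
tool_pos: [0.3972, -0.3584, 0.1672]
tool_rot: [0.634, -0.424, 0.347, -0.547]
contact_force: [-6.0, -24.5, -10.2]
gripper_width: -0.001
```

```bash
python3 kn.py k
```

```text
[-1.016 -0.14   2.069  0.426  1.066  0.205] [ 0.3972 -0.3584  0.1672] [ -6.  -24.5 -10.2] 10.05
F now [ 11.4 -17.5   2.7]
(-16.5, -14.4) [-28.   -1.8  -2.7]
(-6.4, -22.3) [-16.7  -7.8  -2.7]
(2.6, -16.6) [-8.8 -0.7 -2.7]
```

View pics/k_wrist.png

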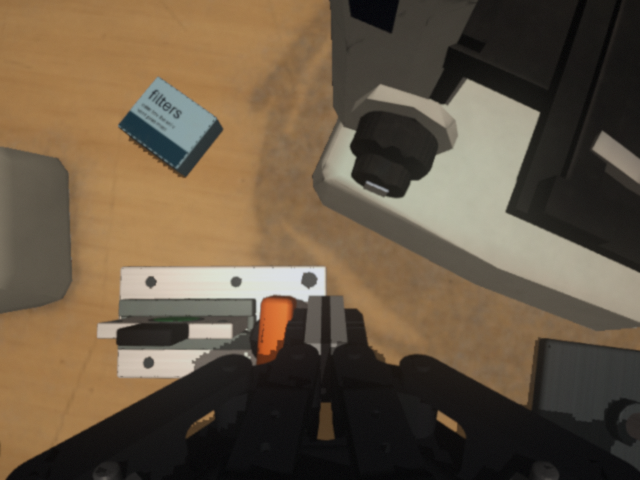

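Call:
carry_out:
  rows:
    - [[0,0,0,0,-0.3,0,0],[0,0,0,-0.3,-0.2,0.4,0],[0,0,0,-0.7,0.2,0.7,50],[0,0,0,-0.7,0.8,0.7,50],[0,0,0,0,0.8,0,50]]

```text
time: 10.7
tool_pos: [0.3303, -0.3016, 0.2417]
tool_rot: [0.639, -0.418, 0.348, -0.544]
contact_force: [0.8, -0.1, -0.4]
gripper_width: 0.507
```

Call:
carry_out:
  rows:
    - [[0,0,0,0,0.5,0,50],[0,0,0,0,0,0,50],[0,0,0,0,0,0,50]]

```text
time: 11.0
tool_pos: [0.331, -0.2801, 0.2374]
tool_rot: [0.64, -0.418, 0.35, -0.541]
contact_force: [0.7, 0.2, -0.2]
gripper_width: 0.586
```

```bash
python3 kn.py l
python3 - <<'E'
from meas import *
s=state();print(s["gripper_width"],q2R(s["tool_rot"]).round(3))
E
```

```text
[-1.063 -0.524  2.236  0.406  1.302  0.253] [ 0.331  -0.2801  0.2374] [ 0.7  0.2 -0.2] 11.0
F now [-40.1  72.5  73. ]
(-16.5, -14.4) [ 38.2 -81.6 -73. ]
(-6.4, -22.3) [ 49.5 -87.6 -73. ]
(2.6, -16.6) [ 57.4 -80.5 -73. ]
0.588516268100384 [[ 0.169  0.399  0.901]
 [-0.986  0.065  0.156]
 [ 0.003 -0.915  0.404]]
```

View pics/l_wrist.png

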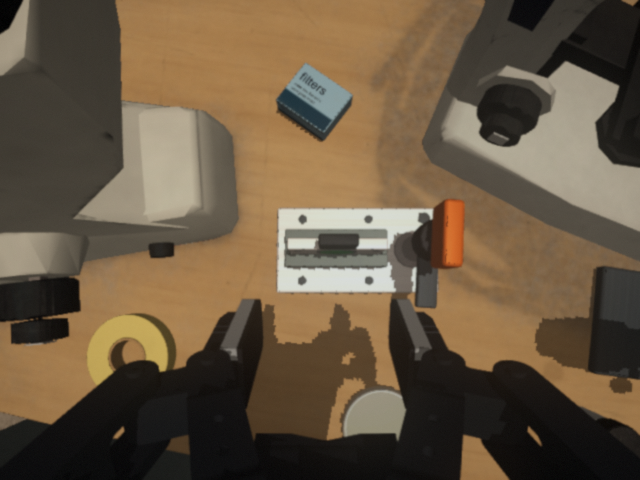

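View pics/l_top.png

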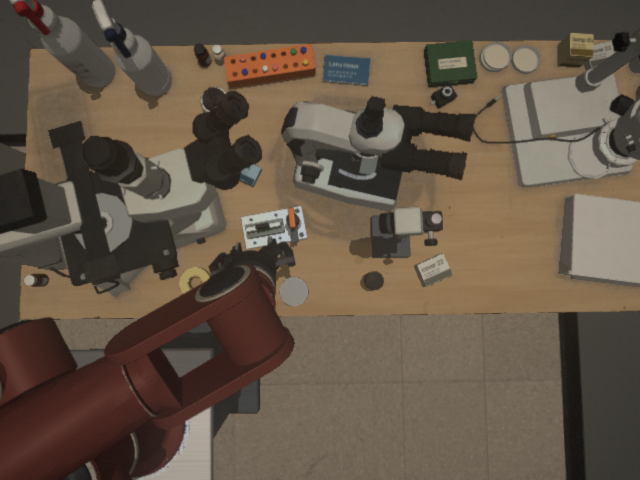

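Run:
```python
from meas import *
s=state();P=campose("wrist",s);Pt=campose("top")
im=cv2.imread("pics/l_wrist.png");g=cv2.cvtColor(im,cv2.COLOR_BGR2GRAY)[225:255,300:375]
m=(g<65).astype(np.uint8);c=max(cv2.findContours(m,0,2)[0],key=cv2.contourArea);print(cv2.boundingRect(c),cv2.minAreaRect(c))
crop("pics/l_wrist.png","pics/l2.png",270,190,480,315,3.8)
crop("pics/l_top.png","pics/l3.png",235,200,315,255,10)
```

```text
(17, 9, 41, 21) ((37.019264221191406, 19.364219665527344), (39.61817932128906, 19.93024444580078), 1.7357045412063599)
```

View pics/l2.png

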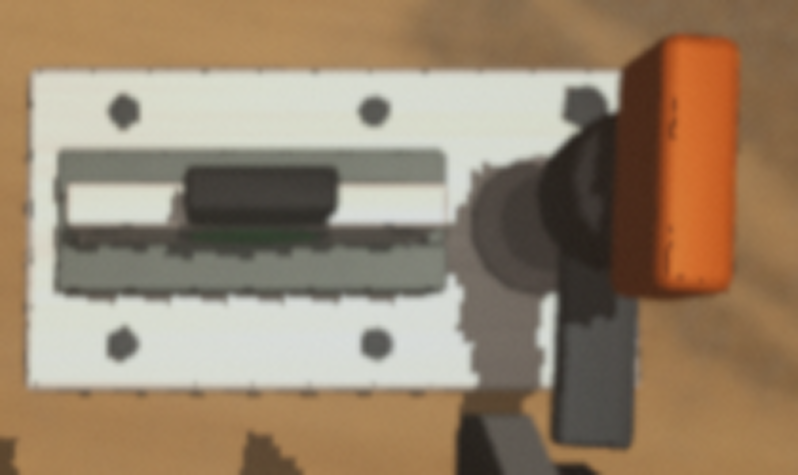

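View pics/l3.png

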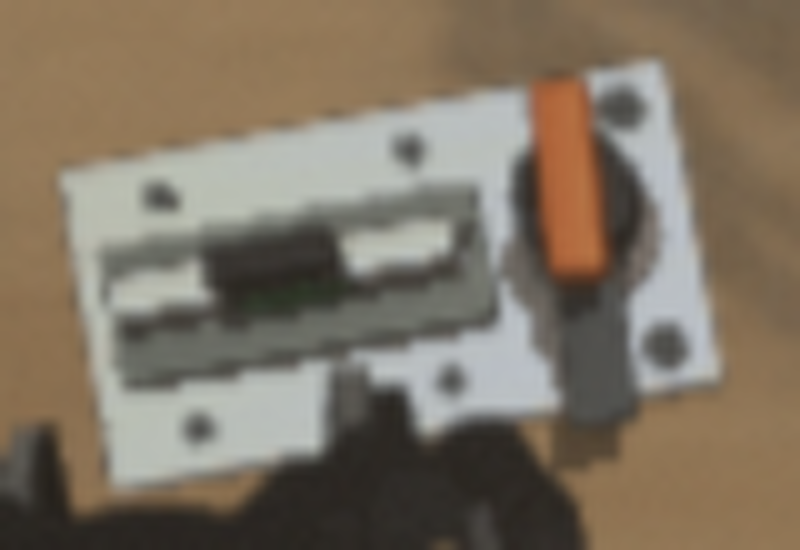

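Run:
```python
from meas import *
s=state();P=campose("wrist",s);Pt=campose("top")
w=onz("wrist",(270+261/3.8,190+188/3.8),.082,P);t=onz("top",(235+272/10,200+258/10),.082,Pt);print(w,t)
p,e=tri(ray("wrist",(270+261/3.8,190+188/3.8),P),ray("top",(262.2,225.8),Pt));print(p,e)
tab=np.array([(w[0]+t[0])/2,(w[1]+t[1])/2,0]);Rm=q2R(s["tool_rot"])
tip=np.array([w[0]+.003*.985,w[1]+.003*.172,.061]);T=tip-Rm@[0,.0726,0]
print(T,(T-s["tool_pos"])*1000, "fingertip mid",s["tool_pos"]+Rm@[0,.0726,0])
```

```text
[ 0.40217158 -0.27884764  0.082     ] [ 0.40025788 -0.28027256  0.082     ]
[ 0.40223576 -0.27912335  0.07271379] 0.002046984114972065
[ 0.37616632 -0.2830658   0.1274052 ] [  45.36326902   -2.32855361 -109.67094236] fingertip mid [ 0.35976331 -0.27600309  0.17067094]
```

Call:
carry_out:
  rows:
    - [[0,0,0,0.38,-0.03,-0.8,46],[0,0,0,0.38,-0.03,-0.8,46],[0,0,0,0.2,0,-0.55,46],[0,0,0,0,0,0,46],[0,0,0,0,0,0,46]]

```text
time: 11.65
tool_pos: [0.369, -0.2828, 0.1509]
tool_rot: [0.64, -0.418, 0.351, -0.54]
contact_force: [0.0, 0.5, 0.0]
gripper_width: 0.536
```

Run:
```python
from meas import *
s=state();print(s["tool_pos"],s["contact_force"],s["gripper_width"])
print((np.array([.3762,-.2831,.1274])-s["tool_pos"])*1000)
cv2.imwrite("pics/m_wrist.png",grab_frame("wrist"))
```

```text
[ 0.36901463 -0.28281988  0.15092031] [0.03023311 0.53254638 0.04422533] 0.5355982353167292
[  7.18537347  -0.28012052 -23.52031108]
```

View pics/m_wrist.png

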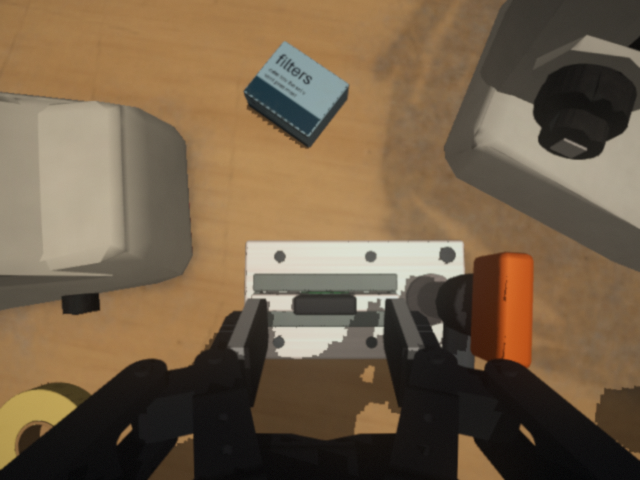

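Call:
carry_out:
  rows:
    - [[0,0,0,0,0,0,38],[0,0,0,0.1,0,-0.3,38],[0,0,0,0.08,0,-0.28,38],[0,0,0,0,0,0,38]]

```text
time: 12.1
tool_pos: [0.3761, -0.2821, 0.1264]
tool_rot: [0.64, -0.418, 0.351, -0.54]
contact_force: [-0.2, -0.2, 0.8]
gripper_width: 0.446
```

Run:
```python
from meas import *
s=state();print(s["tool_pos"],s["contact_force"],s["gripper_width"])
print((np.array([.3762,-.2831,.1274])-s["tool_pos"])*1000)
cv2.imwrite("pics/n_wrist.png",grab_frame("wrist"));cv2.imwrite("pics/n_top.png",grab_frame("top"));cv2.imwrite("pics/n_scene.png",grab_frame("scene"))
```

```text
[ 0.37606371 -0.28205964  0.1263841 ] [-0.17514946 -0.15401801  0.75546675] 0.44583620174075095
[ 0.13629262 -1.04035883  1.01590421]
```

View pics/n_wrist.png

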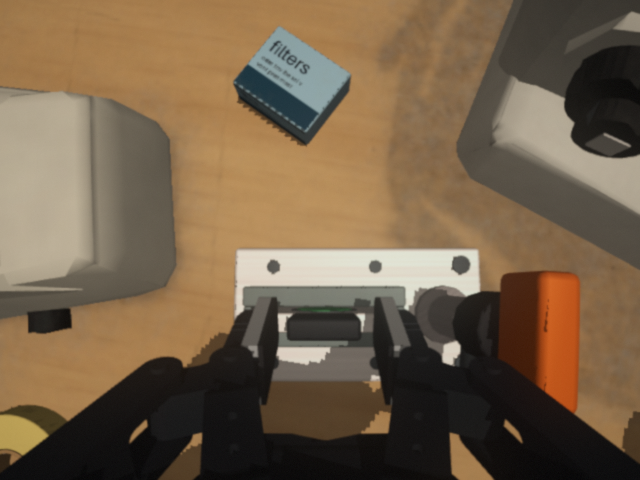

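View pics/n_top.png

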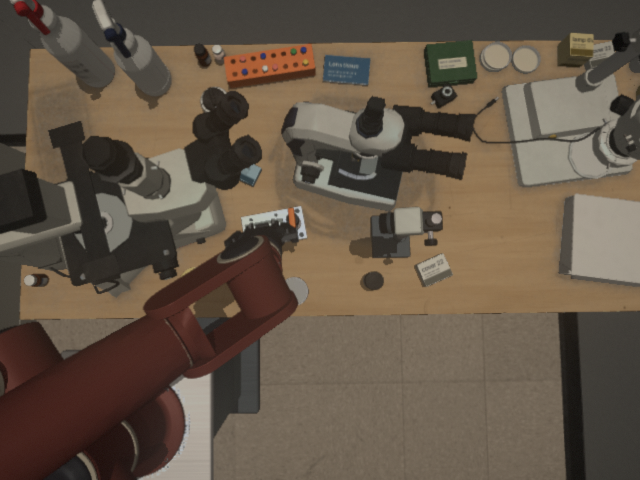

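Call:
carry_out:
  rows:
    - [[0,0,0,0,0,0,15],[0,0,0,0,0,0,15],[0,0,0,0,0,0,15],[0,0,0,0,0,0,15],[0,0,0,0,0,0,15]]

```text
time: 12.75
tool_pos: [0.3762, -0.2824, 0.1279]
tool_rot: [0.64, -0.418, 0.351, -0.541]
contact_force: [-0.6, 0.7, 0.9]
gripper_width: 0.289
```

Run:
```python
from meas import *
s=state();print(s["tool_pos"],s["contact_force"],s["gripper_width"]*85.4)
cv2.imwrite("pics/o_wrist.png",grab_frame("wrist"))
```

```text
[ 0.37621936 -0.28242573  0.12789675] [-0.57726291  0.72995847  0.8713651 ] 24.679218584668554
```

View pics/o_wrist.png

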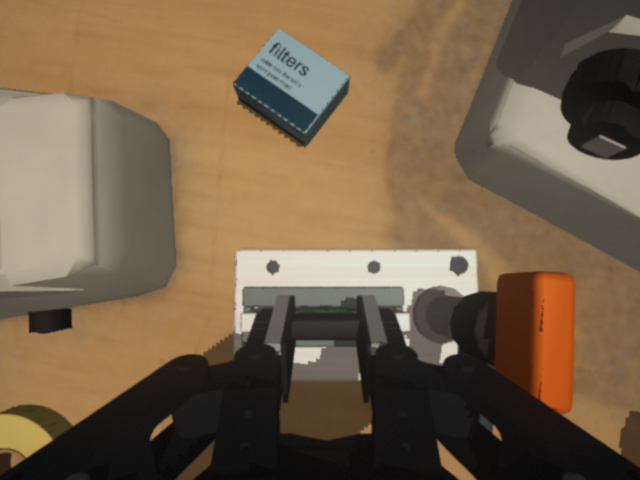

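Call:
carry_out:
  rows:
    - [[0,0,0,0,0,0.2,15],[0,0,0,0,0,0.3,15],[0,0,0,0,0,0.3,15],[0,0,0,-0.2,0,0.4,15],[0,0,0,-0.4,0,0.4,15]]

```text
time: 13.3
tool_pos: [0.3525, -0.2826, 0.1938]
tool_rot: [0.64, -0.419, 0.35, -0.541]
contact_force: [-0.6, -1.1, -0.3]
gripper_width: 0.285
```

Call:
carry_out:
  rows:
    - [[0,0,0,-0.5,-0.2,0.4,15],[0,0,0,-0.5,-0.2,0.5,15],[0,0,0,-0.5,-0.2,0.5,15],[0,0,0,-0.3,0,0.3,15],[0,0,0,0,0,0,15]]

```text
time: 13.8
tool_pos: [0.2797, -0.3079, 0.2634]
tool_rot: [0.638, -0.419, 0.349, -0.543]
contact_force: [0.2, -1.0, -0.9]
gripper_width: 0.284
```

Run:
```python
from meas import *
s=state();print(s["joint_pos"].round(3),s["tool_pos"],s["contact_force"],s["gripper_width"]*85.4)
for n in("scene","top","wrist"): cv2.imwrite(f"pics/p_{n}.png",grab_frame(n))
```

```text
[-1.218 -0.576  2.225  0.413  1.415  0.134] [ 0.2797453  -0.30792257  0.26343581] [ 0.21599705 -0.99014928 -0.88906367] 24.265010124387135
```

View pics/p_wrist.png

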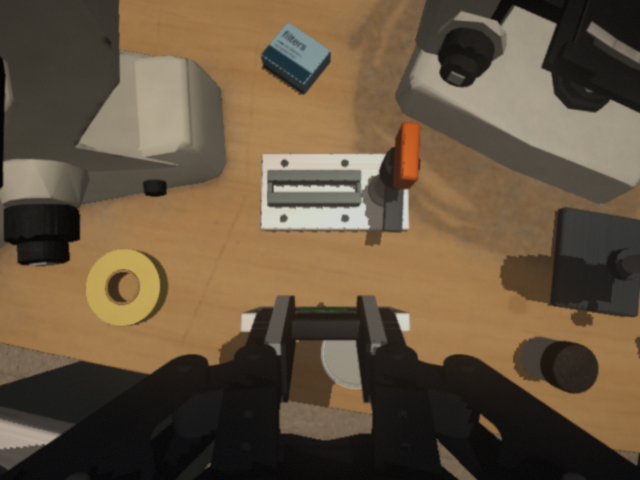

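View pics/p_top.png

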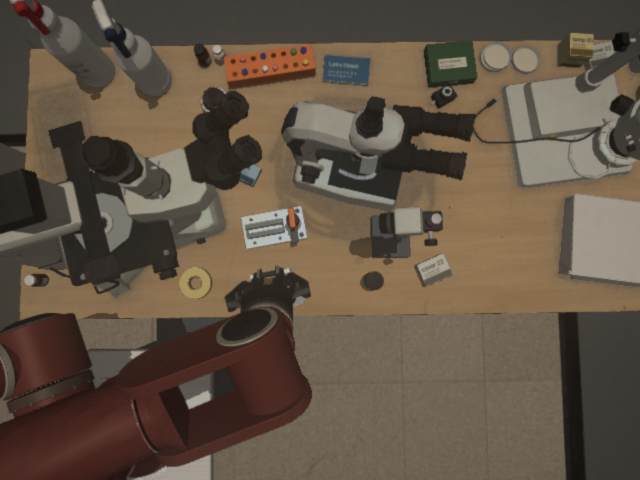

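View pics/p_scene.png

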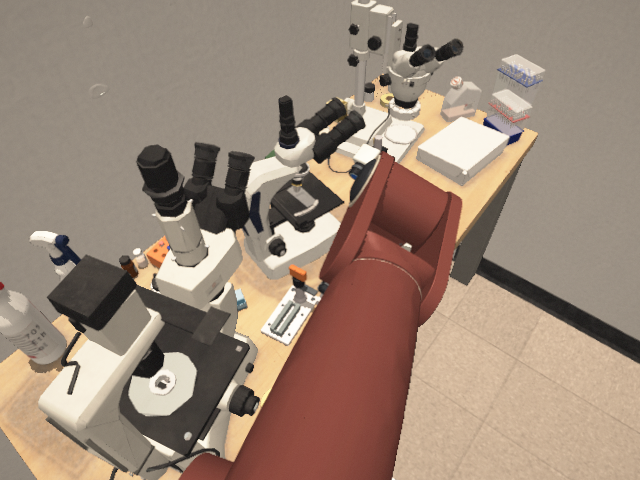

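Run:
```python
from meas import *
Pt=campose("top");Ps=campose("scene")
f=lambda c:(230+c[0]/3.4,190+c[1]/3.4)
for z in(.285,.295):print("rim",z,onz("top",f((508,112)),z,Pt))
print("post",onz("top",f((703,97)),.328,Pt))
crop("pics/a_scene.png","pics/q.png",335,125,405,190,10)
crop("pics/a_top.png","pics/q2.png",365,195,450,265,9)
```

```text
rim 0.285 [ 0.38110192 -0.48384744  0.285     ]
rim 0.295 [ 0.38004985 -0.48250948  0.295     ]
post [ 0.38180082 -0.56186969  0.328     ]
```

View pics/q.png

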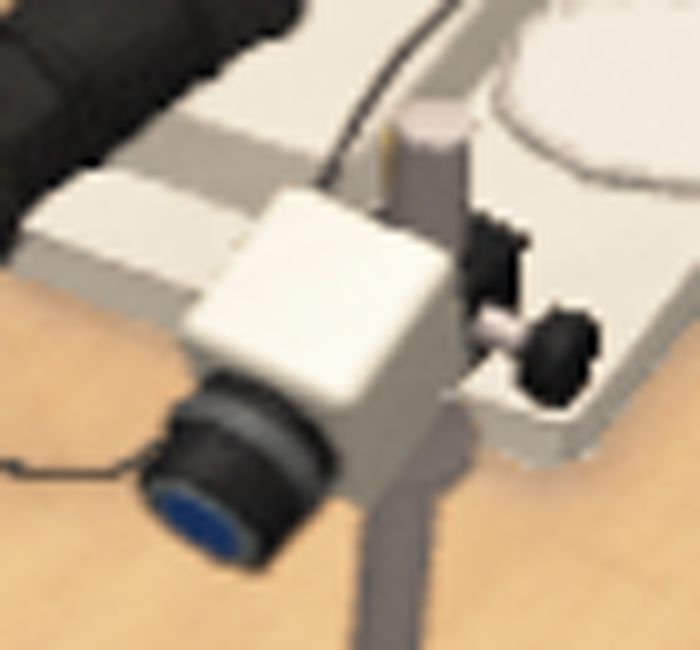

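View pics/q2.png

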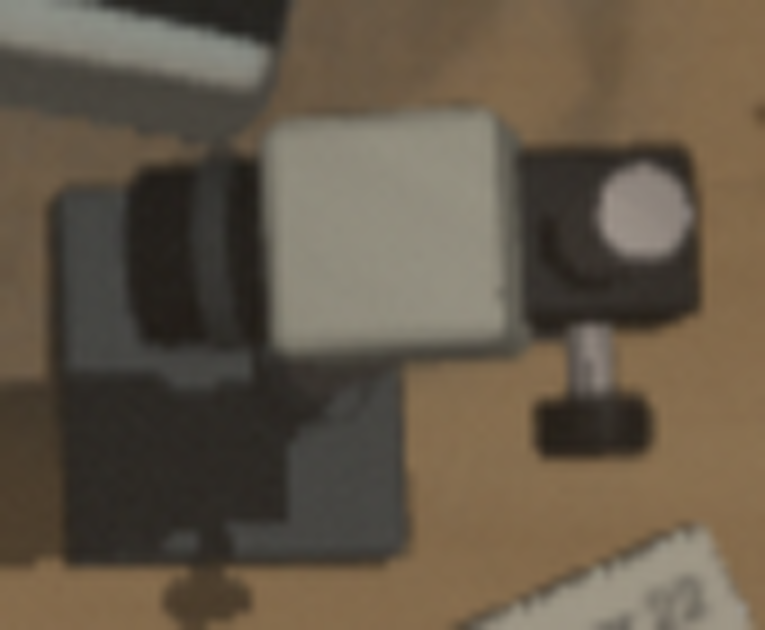

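Run:
```python
from meas import *
Pt=campose("top");Ps=campose("scene")
g=onz("scene",(335+20.2,125+52.2),.28,Ps);print("glass",g)
print("rim corners top", onz("top",(365+130/9,195+170/9),.29,Pt),onz("top",(365+135/9,195+335/9),.29,Pt))
# head top face corners near top plane
for a in((268,125),(500,108),(512,340),(272,350)): print(onz("top",(365+a[0]/9,195+a[1]/9),.305,Pt)[:2])
for a in((300,188),(455,262),(345,402),(185,325)): print("s",onz("scene",(335+a[0]/10,125+a[1]/10),.305,Ps)[:2])
```

```text
glass [ 0.38065062 -0.48512178  0.28      ]
rim corners top [ 0.39456406 -0.48359439  0.29      ] [ 0.36626672 -0.48370745  0.29      ]
[ 0.39994721 -0.5048932 ]
[ 0.40224402 -0.54386724]
[ 0.36320607 -0.54456749]
[ 0.36212912 -0.50447059]
s [ 0.4068223  -0.55257346]
s [ 0.37014438 -0.5519466 ]
s [ 0.36345349 -0.50501453]
s [ 0.40007831 -0.50495087]
```

```bash
cat > fin.py <<'E'
from meas import *
s=state();R0=R.from_euler('z',9.9,degrees=True).as_matrix()
Rg=q2R([0.64,-0.418,0.351,-0.5405]);Rg=R.from_matrix(Rg).as_matrix()
S_t=Rg.T@R0   # slide in tool
w_t=Rg.T@(np.array([.4012,-.2790,.039])-np.array([.3762,-.2824,.1275]))
c=np.array([[0,-1,0],[.9397,0,.342],[-.342,0,.9397]])  # cam axes cols x,y,z ; y=z x x
glass=np.array([.3805,-.4865,.28]);vp=glass+.17*c[:,0]
Rn=q2R(s["tool_rot"]);S=Rn@S_t;w=s["tool_pos"]+Rn@w_t
S1=c;rv=R.from_matrix(S1@S.T).as_rotvec(degrees=True)
R1=S1@S_t.T;T1=vp-R1@w_t
if __name__=="__main__":
    print("t",s["time"],"vp",vp.round(4),"window",w.round(4),"tcp",s["tool_pos"].round(4),"T1",T1.round(4))
    print("rotvec deg",rv.round(2),"in units",(rv/4).round(2),"dT mm",((T1-s["tool_pos"])*1000).round(1),"err win mm",((vp-w)*1000).round(1))
    print("tool dir final",R1[:,1].round(3),"cam side",R1[:,2].round(3),"joints",s["joint_pos"].round(2),s["contact_force"].round(1))
E
python3 fin.py
```

```text
t 13.95 vp [ 0.3805 -0.3268  0.2219] window [ 0.3054 -0.3029  0.1711] tcp [ 0.2804 -0.3062  0.2596] T1 [ 0.3796 -0.3202  0.3136]
rotvec deg [-16.59  14.01  79.21] in units [-4.15  3.5  19.8 ] dT mm [ 99.1 -14.   54. ] err win mm [ 75.1 -23.9  50.7]
tool dir final [ 0.004  0.067 -0.998] cam side [0.002 0.998 0.067] joints [-1.22 -0.57  2.23  0.41  1.41  0.13] [-0.2  0.2 -1.2]
```

```bash
sed -i "s/^S1=c;/S1=c@R.from_euler('x',-12,degrees=True).as_matrix();/" fin.py; python3 fin.py
```

```text
t 13.95 vp [ 0.3805 -0.3268  0.2219] window [ 0.3054 -0.3029  0.1711] tcp [ 0.2804 -0.3062  0.2596] T1 [ 0.3612 -0.3209  0.3116]
rotvec deg [-24.93   4.11  81.  ] in units [-6.23  1.03 20.25] dT mm [ 80.8 -14.7  52. ] err win mm [ 75.1 -23.9  50.7]
tool dir final [ 0.194  0.074 -0.978] cam side [-0.082  0.995  0.059] joints [-1.22 -0.57  2.23  0.41  1.41  0.13] [-0.2  0.2 -1.2]
```

Call:
carry_out:
  rows:
    - [[-0.28,0.05,0.92,0,0,0.26,15],[-0.28,0.05,0.92,0,0,0.26,15],[-0.28,0.05,0.92,0,0,0.26,15],[-0.28,0.05,0.92,0,0,0.26,15],[-0.28,0.05,0.92,0,0,0.26,15]]

```text
time: 14.45
tool_pos: [0.2808, -0.3058, 0.3109]
tool_rot: [0.695, -0.504, 0.258, -0.442]
contact_force: [-0.2, 0.2, -0.2]
gripper_width: 0.283
```

Call:
carry_out:
  rows:
    - [[-0.28,0.05,0.92,0,0,0,15],[-0.28,0.05,0.92,0,0,0,15],[-0.28,0.05,0.92,0,0,0,15],[-0.28,0.05,0.92,0,0,0,15],[-0.28,0.05,0.92,0,0,0,15]]

```text
time: 14.95
tool_pos: [0.2808, -0.3058, 0.3104]
tool_rot: [0.73, -0.576, 0.158, -0.333]
contact_force: [-0.0, -0.9, -0.4]
gripper_width: 0.288
```

Call:
carry_out:
  rows:
    - [[-0.28,0.05,0.92,0,0,0,15],[-0.28,0.05,0.92,0,0,0,15],[-0.28,0.05,0.92,0,0,0,15],[-0.28,0.05,0.92,0,0,0,15],[-0.28,0.05,0.92,0,0,0,15]]

```text
time: 15.45
tool_pos: [0.2808, -0.3058, 0.3104]
tool_rot: [0.743, -0.631, 0.053, -0.215]
contact_force: [0.0, 0.2, -0.6]
gripper_width: 0.283
```

Call:
carry_out:
  rows:
    - [[-0.28,0.05,0.92,0,0,0,15],[-0.28,0.05,0.92,0,0,0,15],[-0.28,0.05,0.92,0,0,0,15],[-0.28,0.05,0.92,0,0,0,15],[-0.28,0.05,0.92,0,0,0,15]]

```text
time: 15.95
tool_pos: [0.2808, -0.3058, 0.3104]
tool_rot: [0.736, -0.669, -0.053, -0.09]
contact_force: [0.2, -0.1, -0.6]
gripper_width: 0.283
```

Call:
carry_out:
  rows:
    - [[-0.28,0.05,0.92,0,0,0,15],[-0.28,0.05,0.92,0,0,0,15],[0,0,0,0,0,0,15]]

```text
time: 16.25
tool_pos: [0.2808, -0.3058, 0.3106]
tool_rot: [0.728, -0.678, -0.094, -0.041]
contact_force: [0.0, 0.4, -1.0]
gripper_width: 0.285
```

```bash
python3 fin.py
python3 - <<'E'
from meas import *
for n in("scene","top","wrist"): cv2.imwrite(f"pics/r_{n}.png",grab_frame(n))
E
```

```text
t 16.25 vp [ 0.3805 -0.3268  0.2219] window [ 0.2995 -0.3114  0.2207] tcp [ 0.2808 -0.3058  0.3106] T1 [ 0.3612 -0.3209  0.3116]
rotvec deg [-0.15 -0.39  0.03] in units [-0.04 -0.1   0.01] dT mm [ 80.3 -15.1   1. ] err win mm [ 81.  -15.4   1.2]
tool dir final [ 0.194  0.074 -0.978] cam side [-0.082  0.995  0.059] joints [-1.11 -0.53  2.09  0.2   1.56 -1.19] [ 0.   0.4 -1. ]
```

View pics/r_wrist.png

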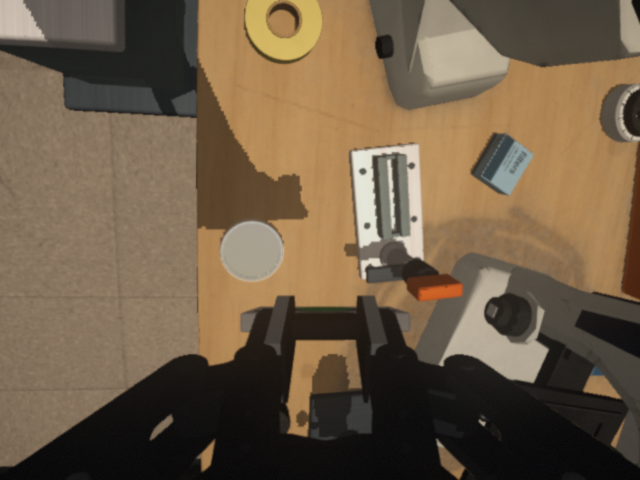

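View pics/r_top.png

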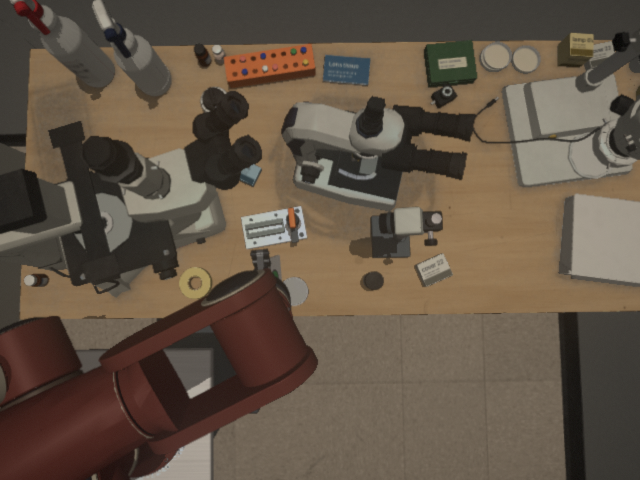

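View pics/r_scene.png

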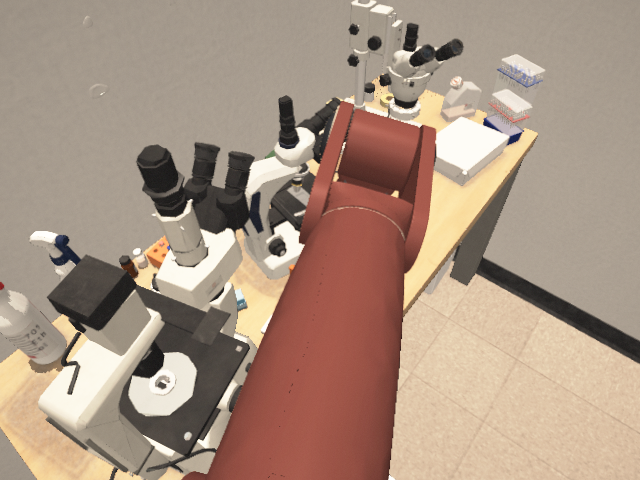

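Call:
carry_out:
  rows:
    - [[0,0,0,0.4,-0.07,0,15],[0,0,0,0.5,-0.09,0,15],[0,0,0,0.5,-0.09,0,15],[0,-0.1,0,0.4,-0.08,0.03,15],[0,0,0,0.2,-0.04,0,15]]

```text
time: 16.9
tool_pos: [0.3611, -0.3213, 0.3127]
tool_rot: [0.727, -0.679, -0.096, -0.044]
contact_force: [-1.0, -0.5, -1.5]
gripper_width: 0.287
```

Call:
carry_out:
  rows:
    - [[0,0,0,0,0,0,15],[0,0,0,0,0,0,15],[0,0,0,0,0,0,15]]

```text
time: 17.2
tool_pos: [0.3597, -0.3212, 0.3129]
tool_rot: [0.726, -0.679, -0.096, -0.044]
contact_force: [0.8, -0.2, -1.7]
gripper_width: 0.288
```

```bash
python3 fin.py
python3 - <<'E'
from meas import *
for n in("scene","top","wrist"): cv2.imwrite(f"pics/s_{n}.png",grab_frame(n))
E
```

```text
t 17.2 vp [ 0.3805 -0.3268  0.2219] window [ 0.3791 -0.3271  0.2231] tcp [ 0.3597 -0.3212  0.3129] T1 [ 0.3612 -0.3209  0.3116]
rotvec deg [-0.04  0.04  0.16] in units [-0.01  0.01  0.04] dT mm [ 1.4  0.3 -1.3] err win mm [ 1.4  0.3 -1.3]
tool dir final [ 0.194  0.074 -0.978] cam side [-0.082  0.995  0.059] joints [-0.97 -0.35  1.97  0.2   1.48 -1.06] [ 0.8 -0.2 -1.7]
```

View pics/s_wrist.png

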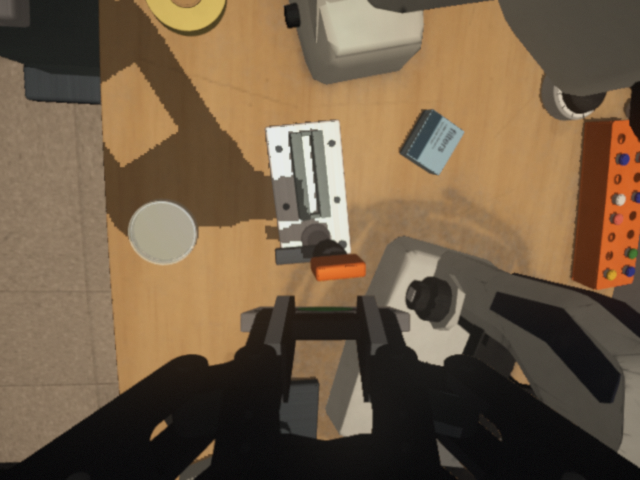

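View pics/s_top.png

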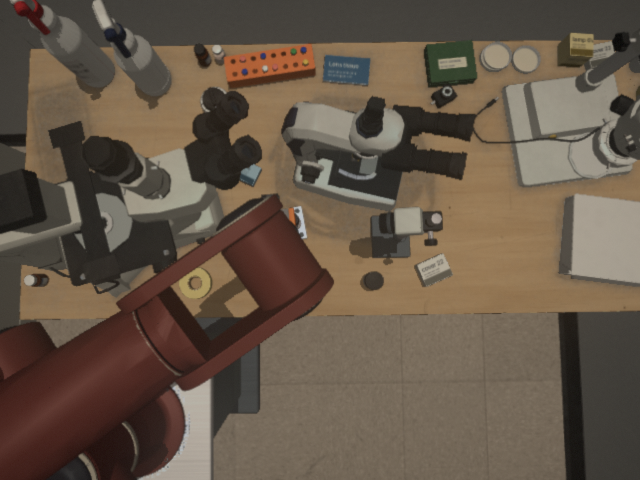

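View pics/s_scene.png

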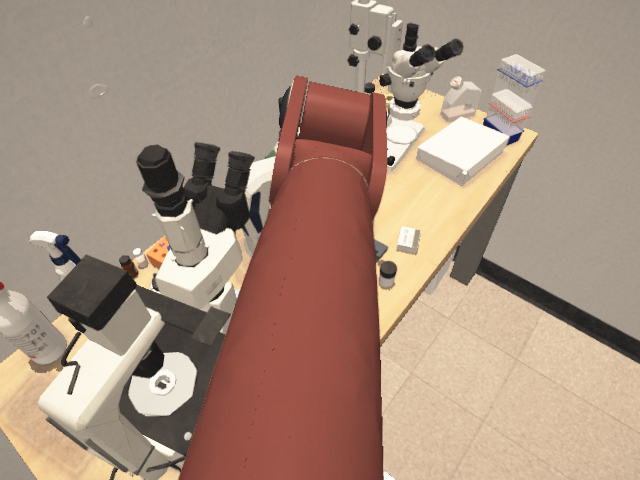

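Run:
```python
from fin import *
P=campose("wrist",s);im=cv2.imread("pics/s_wrist.png")
im=im[270:370,220:430].copy();im=cv2.resize(im,None,fx=3.8,fy=3.8,interpolation=cv2.INTER_CUBIC)
pts={"tab":[(x,y,z) for z in(.072,.048) for x in(.004,-.004) for y in(.013,-.013)],"sh":[(x,y,.048) for x in(.004,-.004) for y in(.035,-.035)],"bot":[(x,y,0) for x in(.004,-.004) for y in(.035,-.035)]}
col={"tab":(0,0,255),"sh":(255,0,255),"bot":(0,255,255)}
for k,v in pts.items():
    for p in v:
        q=np.array(p)-[0,0,.029];u=proj("wrist",w+S@q,P);print(k,p,np.round(u,1))
        cv2.circle(im,(int((u[0]-220)*3.8),int((u[1]-270)*3.8)),4,col[k],1)
cv2.imwrite("pics/s2.png",im)
```

```text
tab (0.004, 0.013, 0.072) [288.2 318.6]
tab (0.004, -0.013, 0.072) [363.2 318.4]
tab (-0.004, 0.013, 0.072) [288.1 342. ]
tab (-0.004, -0.013, 0.072) [363.4 341.8]
tab (0.004, 0.013, 0.048) [293.5 313.5]
tab (0.004, -0.013, 0.048) [357.4 313.4]
tab (-0.004, 0.013, 0.048) [293.4 333.4]
tab (-0.004, -0.013, 0.048) [357.6 333.3]
sh (0.004, 0.035, 0.048) [239.6 313.4]
sh (0.004, -0.035, 0.048) [411.2 313.1]
sh (-0.004, 0.035, 0.048) [239.3 333.3]
sh (-0.004, -0.035, 0.048) [411.6 332.9]
bot (0.004, 0.035, 0) [258.8 306.8]
bot (0.004, -0.035, 0) [391.5 306.5]
bot (-0.004, 0.035, 0) [258.6 322.1]
bot (-0.004, -0.035, 0) [391.7 321.8]
```

View pics/s2.png

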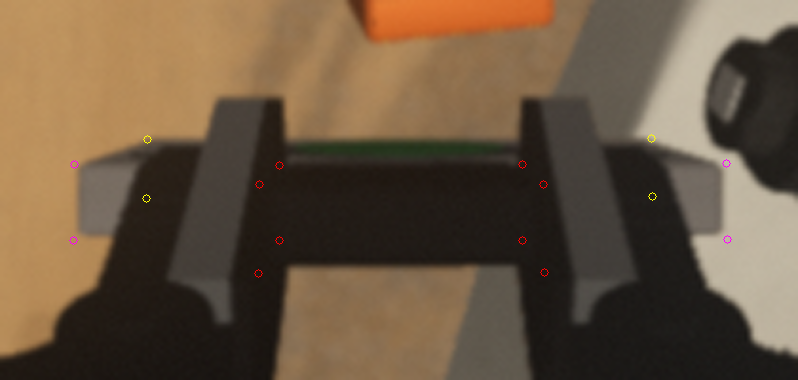

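Run:
```python
from plant import *
s=state();print(abs(s["joint_vel"]).max(),s["gripper_width"],s["time"]);print(job_done())
```

```text
0.0031812645341665483 0.28619304861229955 17.35
the job is handed in; nothing more can be done
None
```

I opened the clamp, took the slide out by its tab and am holding it in front of the inspection camera. The job was handed in at 17.35 s, and no verdict was reported.

- **Clamp:** I turned it by pushing the end of the orange bar with the closed, tilted fingers. Gripping the bar would have put the wrist into the microscope eyepieces. It went from about 5° to about 85°, and it still looks open in the last wrist picture.
- **Grip:** the fingers hold the tab by its two ends. The measured opening stayed at about 24.5 mm for the 26 mm tab throughout. The largest push I read was about 27 N, while turning the knob.
- **Slide at the end:** the window works out about 2 mm from the view point, and the faces within about 1° of square by the arm's pose. The tab is about 23° off vertical, because I rolled the slide 12° about the lens axis to clear the eyepieces. The slide was at rest.
- **Checks that were weaker or disagreed:**
  - The last wrist picture suggests the slide sits 1–2 mm lower in the grip than I computed.
  - My readings of the lens heading ranged from 88° to 93°, so I used 90°.
  - The arm hid the slide from the fixed cameras, so its final position rests on the arm's pose and the wrist picture.
- **Other objects:** I saw no sign that the dish or the carton had moved, though I did not measure them again. The inspection camera and its stand stayed over 100 mm from the tool by my estimate.

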